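# Reload the sprung cartridge feeder

### The arm

A 7-joint arm with a two-finger parallel gripper is mounted at the origin on the work surface. World frame = base frame: x ahead of the robot, y to its left, z up, the work surface at z = 0. Lengths are in mm, angles in rad, forces in N, time in s.
With the tool pointing down it reaches from about 400 to 875 mm from the base axis. Payload 19.3 kg.
Tool frame: the origin (TCP) lies at the very end of the fingers, on their centre line; the grasp point (between the pads) lies 19 mm behind it (env.grip_point_offset is the y of the grasp point in the tool frame, in mm); y points along the fingers, z is the direction in which the jaws open and shut, and the axes are right-handed (so a half turn about y gives the same grasp; the last joint's range is limited). The gripper opens to 85 mm and grips with 20 to 120 N. Pads are 22 mm wide; open, the fingers measure 114 mm over their backs; the gripper's body (76 mm by 85 mm) begins 54 mm behind the grasp point. The pads swing forward as they close: fully open they stand 13 mm farther back than shut.
Start: joints at [-1.243, 0.521, -0.036, 1.599, 0.021, 1.021, -0.113], TCP at [242.137, 576.181, 231.291] pointing down, gripper open.
Joint ranges: [-2.91, 2.91], [-0.3, 2.13], [-1.5, 1.42], [0.17, 2.43], [-1.26, 4.41], [0.16, 1.93], [-2.52, 2.52]. Speed limits (rad/s): [1.89, 1.89, 2.39, 2.39, 3.01, 3.01, 3.01].

### API

Orientations are given as a unit quaternion [x, y, z, w].
In Python, from workcell import env gives the robot as it stands.
- The arm moves only by the tool jog_arm, never from a script. Its argument "motion" is a list of rows, each a list of 3 entries, a list of its own where there are three numbers: the closure, from 0 (fully open) to 1 (shut), then the shift along the world's x, y, z in m, then the turn, a rotation vector about the world's x, y, z in degrees. In form: [[jaw, [tx, ty, tz], [ax, ay, az]], ...]. A call has 1 to 10 rows; each row is the pose to reach, as a shift and turn from the pose measured when the call began; what a row does not reach only later rows make up. A row lasts 1/8 s, in which the tool goes at most 62.5 mm and 10.7 degrees, less where a joint would pass 70% of its speed; a pose out of reach is approached as far as the arm can. A call with a gripper value outside its range is refused whole. The fingers move at their own pace and stop on an object; "squeeze" is the grip in N (left out, the last holds). Time passes only in rows, so rows that repeat a pose let the fingers close. It gives the time, the measured TCP pose, the force and the opening at its end, in the units of the state.
- env.state(): the state, without advancing time (a new reading comes with each control period).
- env.capture(name): name is "side" or "top"; returns the picture (420x560x3 uint8, red, green, blue); there is no depth.
- env.camera_info(name): a dict with "camera_matrix" (3x3 intrinsics, pixels), "view" (4x4, takes a point from world to camera coordinates). Camera axes: x right, y up, looking along -z (the intrinsics and any distortion apply to the point x, -y, -z); pixel columns grow to the right and rows downward; lengths in mm; the calibration is good to about 2 mm. A picture is of the moment at which its call begins. camera_info takes no time and is no camera call.
- env.job_done(): hands the job in, once; it reports no verdict.
The state is a dict: "time": time; "qpos": joint angles; "joint_velocities": joint speeds; "tau": joint torques, N m; "tcp_pos": TCP position; "tool_rot": TCP orientation; "force": force on the tool from outside, world axes, zero at the start; "torque": the same for the moment, N m; "opening": opening from 0.0 (shut) to 1.0 (fully open).
Only numpy, scipy, OpenCV 4.12 (cv2) and the standard library are available. Lean on these libraries where they do the work, as an engineer would, in place of code of your own. Each camera call takes 0.05 s, during which the arm holds its last target.

### The job

Reload the cartridge feeder with its power off: turn the isolator off, draw the sprung follower back until the catch holds it, and stand every white reagent cartridge from the bench upright in the track in front of the follower. Then press the catch's paddle so that the follower closes on the row, and turn the isolator on again. Leave the other things on the bench where they are.

Things in the scene. Friction and masses are not known exactly. Their poses are not given: they have to be found in the camera images.
- feeder: Fixed cartridge feeder: plate 120 x 340 (y) x 12 mm. Origin: centre of its underside at bench height, z up. Open-topped track along y, floor 12 mm up; walls' inner faces at x = +-39, 5 mm thick, tops 45 mm up, y -170 to 25; end stop across it, inner face at y = -160, top 60 mm up. The follower is drawn towards +y; its catch is behind it, y 36 to 165.
- follower (a joint): How far the sprung follower is drawn back, m, 0 to 0.182 along feeder +y; its face is 4 mm + this from the end stop. Spring to the stop: 5 N at 0, 11 N at 0.17; damped (let go, it closes at 0.2 m/s). Drawn to 0.174 or more it stays caught at about 0.169 when let go, leaving 173 mm of room. On n packed cartridges it rests at about n x 0.034 - 0.004.
- follower_face (a point): Centre of the follower's front face (66 mm wide, 14 to 60 mm above the bench), which presses on the cartridges; axes as the feeder's. The block is 20 mm thick behind it.
- follower_handle (a point): Grip point on the follower's upright black handle, 110 mm above the bench: a plate 14 mm thick (feeder y), 40 mm wide (feeder x), 59 to 125 mm above the bench, 10 mm behind the face. Axes as the feeder's. Grip from above with fingertips no lower than 88 mm, as the catch arm (66 to 84 mm above the bench) lies behind the drawn-back handle.
- catch (a joint): Angle of the spring catch, rad: 0 at rest (also when it holds the follower), 0.34 with the paddle fully down. It lifts to about 0.25 by itself as the follower passes under. Pressing the paddle past about 0.25 (12 mm down, 2 to 4 N) lets a held follower go.
- catch_paddle (a point): Centre of the top of the catch's grey release paddle, 40 (x) x 34 (y) mm, level, 50 mm above the bench, at the +y end of the feeder (feeder x 0, y 147 mm). Press straight down, 15 mm of travel.
- isolator_box: The feeder's power isolator: grey box 110 x 110 x 55 mm fixed to the bench, a rotary handle on its top. Origin: centre of its underside, z up.
- isolator (a joint): Angle of the isolator's handle, rad: 0 = OFF, 1.22 (70 degrees clockwise from above) = ON. It snaps into either end, over centre at 0.61 (up to 0.25 N m). At 0 the bar lies along the box's y axis.
- isolator_grip (a point): Grip point of the isolator's handle, on its axis, 88 mm above the bench; turns with it. The handle is a black bar 90 mm long (point y), 18 mm thick (point x), 65 to 102 mm above the bench, over a disc 64 mm across (55 to 65 mm above the bench).
- cart1: White plastic reagent cartridge, about 110 g, heavy at the foot, standing on the bench; may be absent. Body 70 (own x) x 34 (own y) x 50 mm tall, on it a centred grip block 36 (x) x 20 (y) mm, 50 to 84 mm above the underside. Origin: centre of the underside, z up. It stands in the track either way round, its 34 mm along the track.
- cart2: White plastic reagent cartridge, about 110 g, heavy at the foot, standing on the bench; may be absent. Body 70 (own x) x 34 (own y) x 50 mm tall, on it a centred grip block 36 (x) x 20 (y) mm, 50 to 84 mm above the underside. Origin: centre of the underside, z up. It stands in the track either way round, its 34 mm along the track.
- cart3: White plastic reagent cartridge, about 110 g, heavy at the foot, standing on the bench; may be absent. Body 70 (own x) x 34 (own y) x 50 mm tall, on it a centred grip block 36 (x) x 20 (y) mm, 50 to 84 mm above the underside. Origin: centre of the underside, z up. It stands in the track either way round, its 34 mm along the track.
- cart4: White plastic reagent cartridge, about 110 g, heavy at the foot, standing on the bench; may be absent. Body 70 (own x) x 34 (own y) x 50 mm tall, on it a centred grip block 36 (x) x 20 (y) mm, 50 to 84 mm above the underside. Origin: centre of the underside, z up. It stands in the track either way round, its 34 mm along the track.
- tube_rack: Blue tube rack, 85 x 160 x 85 mm with its tubes; not part of the job, to be left where it is. Origin: centre of the underside.
- white_rack: White tube rack, 95 x 150 x 95 mm with its tubes; not part of the job, to be left where it is. Origin: centre of the underside.
- reagent_bottle: Capped bottle, 86 mm across, 145 mm tall; not part of the job, to be left where it is. Origin: centre of the underside.
- beaker: Empty glass beaker, 66 mm across, 70 mm tall; not part of the job, to be left where it is. Origin: centre of the underside.
- trough: Empty open white trough, 45 x 120 x 30 mm; not part of the job, to be left where it is. Origin: centre of the underside.
- pipette: Hand pipette lying on the bench, about 240 mm long along its x axis, 35 mm high; not part of the job, to be left where it is. Origin: on the axis of its middle, at bench level.
- tip_box: Closed box of pipette tips, 85 x 120 x 67 mm; not part of the job, to be left where it is. Origin: centre of the underside.
There are look-alikes about, which are no part of the job. Leave any black or blue look-alike of the cart4 alone.

How it is judged:
By the outcome, as a careful person would: the job done as asked, in the order asked, and still so for the second after the job is handed in, with the robot touching nothing.
Of cart1, cart2, cart3, cart4 only 2 to 4 are there at a start; the rules pass over those that are not, and their reading is None.
At some moment in a run one of cart1, cart2, cart3, cart4 may be knocked a few centimetres aside while the robot is not near it.
It also fails if it takes over 210 s, if anything falls off the work surface, if the arm or the gripper's body presses on something with over 40 N, if the wrist force passes 120 N, or if a joint passes its speed limit or range.

## Working session

There is one attempt and no reset: what is moved stays moved. The work goes in short steps, Python scripts to look and compute and a tool call to move; the robot and the scene stay as the last step left them, time stands still between calls to the robot, and variables do not carry over. Pictures are saved under pics/ and viewed, and the job is handed in when it is done.

Besides the shell and the picture viewer there is one more tool, called after "Emit:" as name([rows], argument=value, ...), one row to a line, values as JSON. jog_arm: Moves the arm, as the interface text tells. Its arguments: {"type":"object","properties":{"motion":{"type":"array"},"squeeze":{"type":"number"}},"required":["motion"]}

```bash
mkdir -p pics; ls
cat > h.py <<'E'
import numpy as np, cv2
from workcell import env
def snap(n,f):
    im=env.capture(n); cv2.imwrite('pics/'+f,cv2.cvtColor(np.asarray(im),cv2.COLOR_RGB2BGR)); return im
def proj(n,p):
    ci=env.camera_info(n); K=np.array(ci['camera_matrix']);V=np.array(ci['view'])
    p=np.atleast_2d(p); c=(V[:3,:3]@p.T).T+V[:3,3]
    c=c*[1,-1,-1]; q=(K@c.T).T; return q[:,:2]/q[:,2:]
def ray(n,u,v):
    ci=env.camera_info(n); K=np.array(ci['camera_matrix']);V=np.array(ci['view'])
    d=np.linalg.solve(K,[u,v,1])*[1,-1,-1]; R=V[:3,:3]; return -R.T@V[:3,3], R.T@d
def atz(n,u,v,z):
    o,d=ray(n,u,v); return o+d*(z-o[2])/d[2]
E
python3 - <<'E'
from h import *
for n in ('top','side'):
    snap(n,n+'0.png'); print(n,env.camera_info(n),ray(n,280,210))
print(env.state(),env.grip_point_offset)
E
```

```text
pics
top {'camera_matrix': array([[543.53618481,   0.        , 279.30301619],
       [  0.        , 543.53618481, 208.75498762],
       [  0.        ,   0.        ,   1.        ]]), 'view': array([[ 1.75544824e-03, -9.99923455e-01, -1.22475443e-02,
         3.47562097e+01],
       [ 9.92910633e-01,  2.87246438e-04,  1.18862912e-01,
        -5.56697892e+02],
       [-1.18850295e-01, -1.23693746e-02,  9.92835135e-01,
        -1.26630369e+03],
       [ 0.00000000e+00,  0.00000000e+00,  0.00000000e+00,
         1.00000000e+00]])} (array([ 402.18967702,   19.25007415, 1323.82720211]), array([ 0.11657821,  0.0110865 , -0.99312311]))
side {'camera_matrix': array([[465.73186295,   0.        , 277.52738285],
       [  0.        , 465.73186295, 213.02242262],
       [  0.        ,   0.        ,   1.        ]]), 'view': array([[ 9.99026910e-01, -4.28763156e-02,  1.03370512e-02,
        -5.46514344e+02],
       [ 1.18564860e-02,  4.86830422e-01,  8.73416031e-01,
        -9.80542867e+01],
       [-4.24812524e-02, -8.72443558e-01,  4.86865055e-01,
        -1.30662984e+03],
       [ 0.00000000e+00,
[... 167 characters left out ...]
)
{'time': 0.1, 'qpos': array([-1.24316716,  0.52197083, -0.03632688,  1.59993724,  0.02120515,
        1.02110368, -0.11281675]), 'joint_velocities': array([ 0.00030181, -0.00200581, -0.00068377, -0.0017955 , -0.00013733,
       -0.00187331, -0.00020773]), 'tau': array([ 1.93321328e-03, -9.28498507e+01,  1.98380649e+00, -3.70529222e+01,
        1.82239129e-02,  5.27919809e-03,  5.87448221e-05]), 'tcp_pos': array([242.05297538, 575.90042414, 230.77798846]), 'tool_rot': array([ 0.69352463, -0.13978246,  0.13969164, -0.69279917]), 'force': array([ 0.1398545 , -0.32312164,  0.11657451]), 'torque': array([-0.03184432, -0.04430292, -0.03183474]), 'opening': 0.9997758811595291} -18.700000000000003
```

View pics/top0.png

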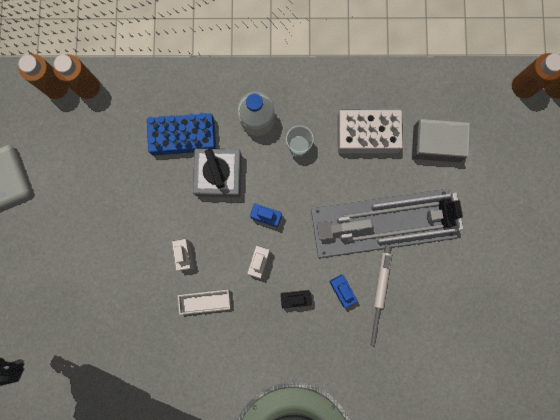

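View pics/side0.png

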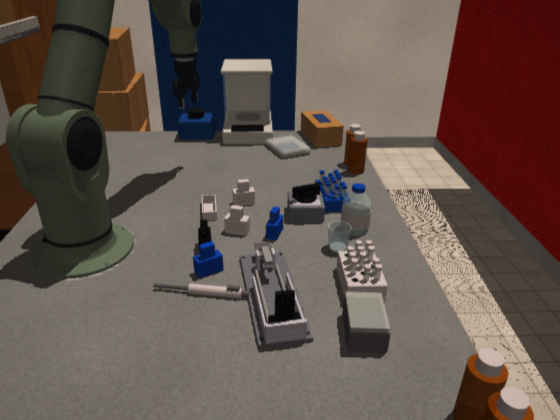

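Run:
```python
import cv2
im=cv2.imread('pics/top0.png')
cv2.imwrite('pics/c1.png',cv2.resize(im[180:270,300:475],None,fx=4.5,fy=4.5,interpolation=cv2.INTER_CUBIC))
cv2.imwrite('pics/c2.png',cv2.resize(im[140:290,160:290],None,fx=4,fy=4,interpolation=cv2.INTER_CUBIC))
im=cv2.imread('pics/side0.png')
cv2.imwrite('pics/c3.png',cv2.resize(im[170:345,190:320],None,fx=3.4,fy=3.4,interpolation=cv2.INTER_CUBIC))
```

```text
(no output)
```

View pics/c1.png

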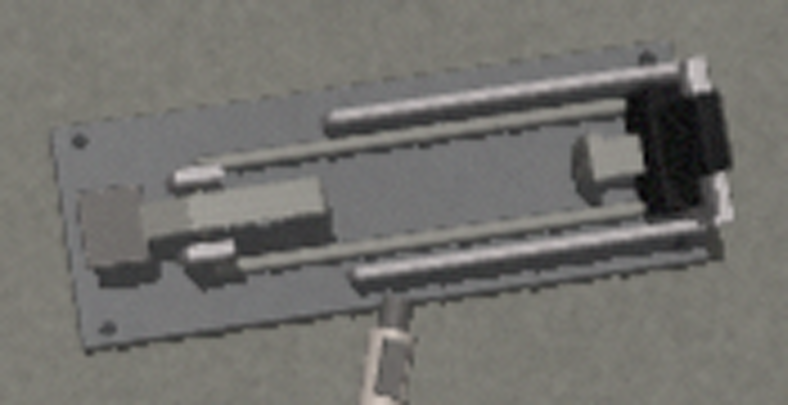

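View pics/c2.png

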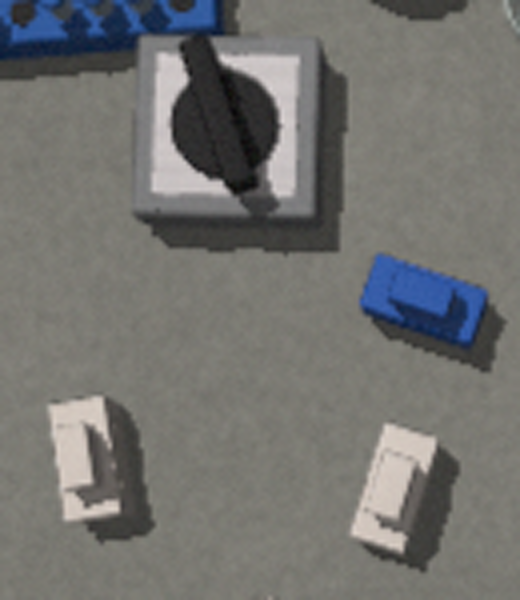

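View pics/c3.png

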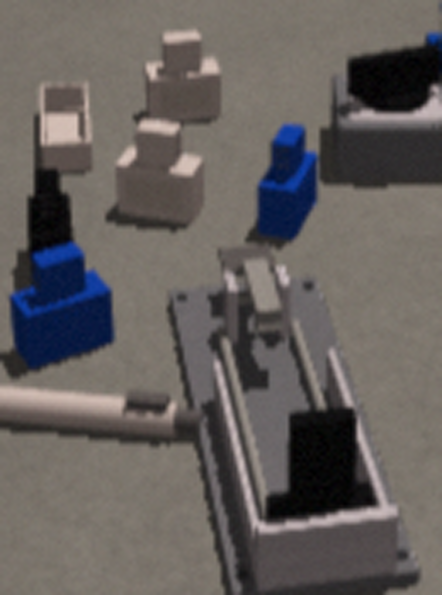

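```bash
cat > m.py <<'E'
from h import *
from scipy.optimize import least_squares
def fit(n,pts,uv,x0):
    pts=np.array(pts,float);uv=np.array(uv,float)
    def w(p):
        c,s=np.cos(p[2]),np.sin(p[2]); return np.c_[p[0]+c*pts[:,0]-s*pts[:,1],p[1]+s*pts[:,0]+c*pts[:,1],pts[:,2]]
    r=least_squares(lambda p:(proj(n,w(p))-uv).ravel(),x0,x_scale=[10,10,.1])
    return r.x,r.fun.reshape(-1,2)
E
cat > m0.py <<'E'
from m import *
np.set_printoptions(suppress=True,precision=2)
c1=lambda L:(np.array(L)+.5)/4.5-.5+[300,180]
c2=lambda L:(np.array(L)+.5)/4-.5+[160,140]
g=atz('top',385,222,12)
p,r=fit('top',[(60,170,12),(-60,170,12),(-60,-170,12),(0,147,50),(41.5,25,45),(-41.5,25,45)],c1([(52,130),(82,350),(722,258),(118,226),(330,116),(355,272)]),[g[0],g[1],0.1])
print('feeder',p,np.degrees(p[2]),r)
g=atz('top',217,172,55)
p,r=fit('top',[(55,55,55),(55,-55,55),(-55,-55,55),(-55,55,55)],c2([(138,38),(322,38),(318,218),(134,215)]),[g[0],g[1],0]);print('box',p,np.degrees(p[2]),r)
a,b=[atz('top',*q,102) for q in c2([(196,37),(242,190)])];print('bar',a,b,(a+b)/2,np.degrees(np.arctan2(*(a-b)[1::-1])),np.linalg.norm(a-b))
for nm,L in(('cL',[(50,405),(103,396),(120,512),(66,520)]),('cR',[(385,424),(437,436),(404,554),(352,540)])):
    uv=c2(L);g=atz('top',*uv.mean(0),50)
    p,r=fit('top',[(35,17,50),(35,-17,50),(-35,-17,50),(-35,17,50)],uv,[g[0],g[1],0]);print(nm,p,np.degrees(p[2]),r)
    print(proj('side',[p[0],p[1],84]))
E
python3 m0.py
```

```text
feeder [ 525.76 -218.56    0.15] 8.334396220711284 [[-0.07 -0.25]
 [ 0.77 -0.08]
 [-1.67  0.  ]
 [-0.46  0.18]
 [ 0.59  0.07]
 [ 0.83  0.1 ]]
box [643.56 184.06  -0.01] -0.436905112039627 [[ 0.02 -0.65]
 [ 0.05 -0.36]
 [ 0.21  0.29]
 [-0.28  0.69]]
bar [687.   197.16 102.  ] [598.04 169.38 102.  ] [642.52 183.27 102.  ] 17.339443810007214 93.19628670501945
cL [447.55 265.66   0.16] 9.41493567855064 [[-0.56 -0.3 ]
 [ 0.49 -0.4 ]
 [ 0.48  0.16]
 [-0.41  0.53]]
[[243.77 179.26]]
cR [430.18  84.03  -0.27] -15.195899136140813 [[-0.6  -0.32]
 [ 0.39  0.51]
 [ 0.64  0.1 ]
 [-0.43 -0.29]]
[[236.53 205.71]]
```

```bash
cat > ov.py <<'E'
from m import *
def T(p,q):
    q=np.array(q,float);c,s=np.cos(p[2]),np.sin(p[2]);return np.c_[p[0]+c*q[:,0]-s*q[:,1],p[1]+s*q[:,0]+c*q[:,1],q[:,2]]
def box(x0,x1,y0,y1,z0,z1): 
    return [[(x0,y0,z),(x1,y0,z),(x1,y1,z),(x0,y1,z),(x0,y0,z)] for z in(z0,z1)]
def feeder(d=0): return box(-60,60,-170,170,0,12)+box(39,44,-170,25,12,45)+box(-44,-39,-170,25,12,45)+box(-20,20,130,164,50,50)+box(-20,20,-160+4+d+10-7,-160+4+d+17,59,125)+box(-44,44,-170,-160,12,60)
CART=box(-35,35,-17,17,0,50)+box(-18,18,-10,10,50,84)
def draw(n,src,dst,items,roi,f):
    im=cv2.imread('pics/'+src);x0,x1,y0,y1=roi
    im=cv2.resize(im[y0:y1,x0:x1],None,fx=f,fy=f,interpolation=cv2.INTER_CUBIC)
    for p,Ls in items:
        for L in Ls:
            uv=(proj(n,T(p,L))-[x0,y0]+.5)*f-.5
            cv2.polylines(im,[np.round(uv).astype(int)],False,(0,255,0),1)
    cv2.imwrite('pics/'+dst,im)
E
python3 - <<'E'
from ov import *
F=(525.76,-218.56,.1455);B=(643.56,184.06,-.0076)
I=[(F,feeder()),(B,box(-55,55,-55,55,0,55)),((447.55,265.66,.1643),CART),((430.2,84,-.2652),CART)]
draw('top','top0.png','o1.png',I,(160,475,130,290),2.5)
draw('side','side0.png','o2.png',I,(190,340,165,345),3.3)
E
```

```text
(no output)
```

View pics/o1.png

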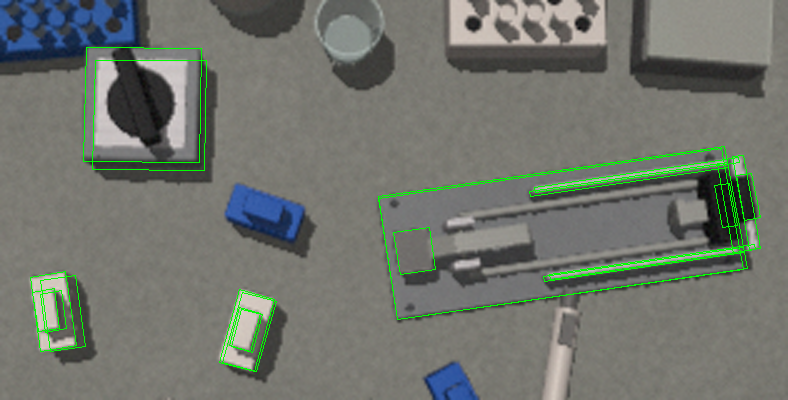

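View pics/o2.png

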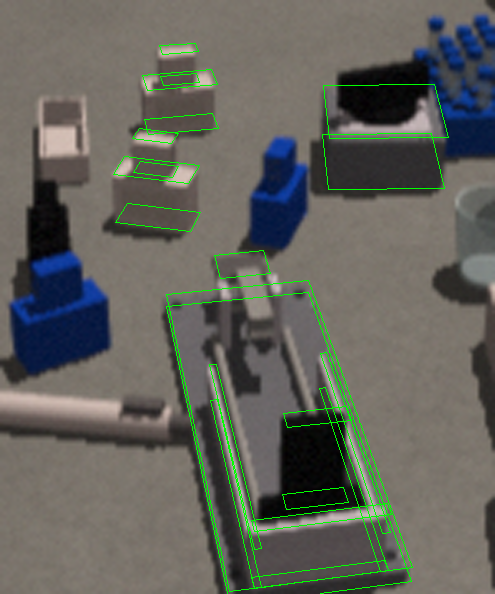

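```bash
cat >> h.py <<'E'
from scipy.spatial.transform import Rotation as Rn
def st(tgt=None,jaw=None):
    """tgt TCP xyz mm, jaw world angle deg: print needed shift (m) and turn"""
    s=env.state();R=Rn.from_quat(s['tool_rot']);M=R.as_matrix();z=M[:,2];a=np.degrees(np.arctan2(z[1],z[0]))
    print('t%.1f tcp'%s['time'],np.round(s['tcp_pos'],1),'jaw %.1f'%a,'ydir',np.round(M[:,1],3),'q7 %.2f'%s['qpos'][6],'q1 %.2f'%s['qpos'][0],'open %.2f'%s['opening'],'F',np.round(s['force'],1))
    if tgt is not None:
        d=(np.array(tgt)-s['tcp_pos'])/1000
        for k in (0,180):
            b=np.radians(jaw+k);zz=np.array([np.cos(b),np.sin(b),0]);yy=np.array([0,0,-1.]);xx=np.cross(yy,zz)
            rv=(Rn.from_matrix(np.c_[xx,yy,zz])*R.inv()).as_rotvec(degrees=True)
            print('shift',np.round(d,4),'turn',np.round(rv,1),np.round(np.linalg.norm(rv)))
E
python3 -c "
from h import *
print(env.state()['qpos'])
st([643,183.5,200],107)"
```

```text
[-1.24316716  0.52197083 -0.03632688  1.59993724  0.02120515  1.02110368
 -0.11281675]
t0.1 tcp [242.1 575.9 230.8] jaw 67.2 ydir [-0.    -0.001 -1.   ] q7 -0.11 q1 -1.24 open 1.00 F [ 0.1 -0.3  0.1]
shift [ 0.4009 -0.3924 -0.0308] turn [ 0.1  0.  39.8] 40.0
shift [ 0.4009 -0.3924 -0.0308] turn [ 0.000e+00 -1.000e-01 -1.402e+02] 140.0
```

Emit:
jog_arm([
  [0.5, [0.03, -0.03, 0], [0, 0, -10]],
  [0.5, [0.06, -0.06, 0], [0, 0, -20]],
  [0.5, [0.09, -0.09, 0], [0, 0, -30]],
  [0.5, [0.12, -0.12, 0], [0, 0, -40]],
  [0.5, [0.15, -0.15, 0], [0, 0, -50]],
  [0.5, [0.18, -0.18, 0], [0, 0, -60]],
  [0.5, [0.21, -0.21, 0], [0, 0, -70]],
  [0.5, [0.24, -0.24, 0], [0, 0, -80]],
  [0.5, [0.28, -0.28, 0], [0, 0, -90]],
  [0.5, [0.32, -0.32, 0], [0, 0, -100]],
], squeeze=40)

```text
time: 1.35
tcp_pos: [562.9, 254.8, 230.7]
tool_rot: [-0.337, 0.622, -0.621, 0.337]
force: [0.8, 1.5, 0.2]
opening: 0.504
```

```bash
python3 -c "
from h import *
st([643,183.5,180],107)"
```

```text
t1.4 tcp [562.9 254.8 230.7] jaw -33.1 ydir [-0.001  0.    -1.   ] q7 -0.86 q1 -0.82 open 0.50 F [0.8 1.5 0.2]
shift [ 0.0801 -0.0713 -0.0507] turn [ 1.000e-01 -1.000e-01  1.401e+02] 140.0
shift [ 0.0801 -0.0713 -0.0507] turn [ -0.   -0.  -39.9] 40.0
```

Emit:
jog_arm([
  [0.5, [0.02, -0.02, 0], [0, 0, -10]],
  [0.5, [0.04, -0.04, 0], [0, 0, -20]],
  [0.5, [0.06, -0.06, 0], [0, 0, -30]],
  [0.5, [0.08, -0.071, -0.02], [0, 0, -40]],
  [0.5, [0.08, -0.071, -0.05], [0, 0, -40]],
  [0.5, [0.08, -0.071, -0.05], [0, 0, -40]],
])

```text
time: 2.1
tcp_pos: [641.7, 183.6, 178.6]
tool_rot: [-0.106, 0.7, -0.699, 0.103]
force: [-0.4, 0.2, 0.8]
opening: 0.5
```

```bash
python3 -c "
from h import *
st([643,183.5,74],107)
print(env.state()['qpos'])
snap('side','s1.png');snap('top','t1.png')"
```

```text
t2.1 tcp [641.7 183.6 178.6] jaw -73.1 ydir [-0.004 -0.    -1.   ] q7 -1.28 q1 -0.72 open 0.50 F [-0.4  0.2  0.8]
shift [ 1.300e-03 -1.000e-04 -1.046e-01] turn [  -0.4   -0.  -179.9] 180.0
shift [ 1.300e-03 -1.000e-04 -1.046e-01] turn [ 0.  -0.2  0.1] 0.0
[-0.72222707  0.72626873  0.59178671  1.54535247 -0.45240573  1.01420228
 -1.27884525]
```

View pics/s1.png

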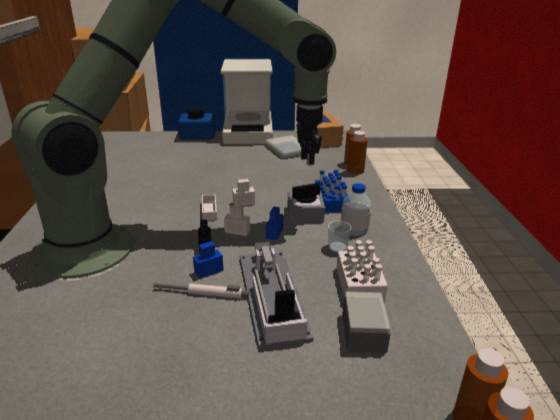

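View pics/t1.png

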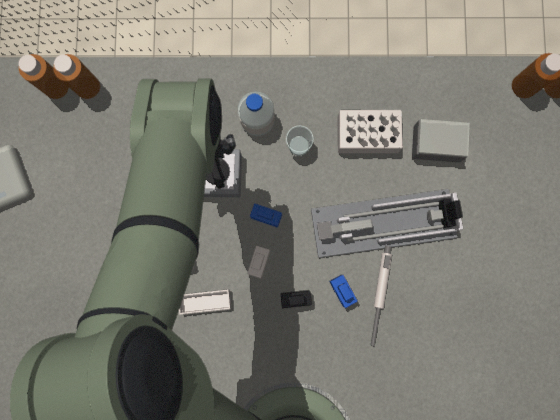

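Emit:
jog_arm([
  [0.5, [0.001, 0, -0.05], [0, 0, 0]],
  [0.5, [0.001, 0, -0.09], [0, 0, 0]],
  [0.5, [0.001, 0, -0.104], [0, 0, 0]],
  [0.5, [0.001, 0, -0.104], [0, 0, 0]],
  [1, [0.001, 0, -0.104], [0, 0, 0]],
  [1, [0.001, 0, -0.104], [0, 0, 0]],
  [1, [0.001, 0, -0.104], [0, 0, 0]],
  [1, [0.001, 0, -0.104], [0, 0, 0]],
])

```text
time: 3.2
tcp_pos: [644.9, 184.2, 79.3]
tool_rot: [-0.104, 0.7, -0.699, 0.105]
force: [-0.4, -1.0, 8.7]
opening: 0.206
```

```bash
python3 -c "
from h import *
st([643,183.5,74],107)"
```

```text
t3.2 tcp [644.9 184.2  79.3] jaw -73.0 ydir [ 0.002  0.002 -1.   ] q7 -1.22 q1 -0.68 open 0.21 F [-0.4 -1.   8.7]
shift [-0.0019 -0.0007 -0.0053] turn [   0.2    0.2 -180. ] 180.0
shift [-0.0019 -0.0007 -0.0053] turn [-0.1  0.1  0. ] 0.0
```

Emit:
jog_arm([
  [1, [0, 0, 0], [0, 0, 8]],
  [1, [0, 0, 0], [0, 0, 16]],
  [1, [0, 0, 0], [0, 0, 24]],
  [1, [0, 0, 0], [0, 0, 32]],
  [1, [0, 0, 0], [0, 0, 40]],
  [1, [0, 0, 0], [0, 0, 48]],
  [1, [0, 0, 0], [0, 0, 56]],
  [1, [0, 0, 0], [0, 0, 64]],
  [1, [0, 0, 0], [0, 0, 70]],
  [1, [0, 0, 0], [0, 0, 72]],
])

```text
time: 4.45
tcp_pos: [642.8, 185.8, 79.5]
tool_rot: [-0.497, 0.506, -0.501, 0.496]
force: [-13.0, 6.8, -2.2]
opening: 0.203
```

```bash
python3 -c "
from h import *
st([643,183.5,74],-3);print(env.state()['torque'])"
```

```text
t4.5 tcp [642.8 185.8  79.5] jaw -0.8 ydir [-0.005  0.004 -1.   ] q7 -0.23 q1 -0.49 open 0.20 F [-13.    6.8  -2.2]
shift [ 0.0002 -0.0023 -0.0055] turn [-0.2 -0.3 -2.2] 2.0
shift [ 0.0002 -0.0023 -0.0055] turn [  0.5  -0.4 177.8] 178.0
[ 1.53013736  2.79222156 -0.42729348]
```

Emit:
jog_arm([
  [0.5, [0, 0, 0], [0, 0, 0]],
  [0.5, [0, 0, 0], [0, 0, 0]],
  [0.5, [0, 0, 0], [0, 0, 0]],
  [0.5, [0, 0, 0.04], [0, 0, 0]],
  [0.5, [0, 0, 0.1], [0, 0, 0]],
  [0.5, [-0.01, -0.05, 0.14], [0, 0, -8]],
  [0.5, [-0.02, -0.11, 0.14], [0, 0, -16]],
  [0.5, [-0.03, -0.17, 0.14], [0, 0, -24]],
  [0.5, [-0.04, -0.23, 0.14], [0, 0, -32]],
  [0.5, [-0.05, -0.29, 0.14], [0, 0, -40]],
])

```text
time: 5.7
tcp_pos: [592.4, -106.2, 220.0]
tool_rot: [-0.292, 0.646, -0.642, 0.293]
force: [0.5, -0.5, -1.1]
opening: 0.499
```

```bash
python3 -c "
from h import *
st([547.2,-362,200],98.3)
snap('top','t2.png')
snap('side','s2.png')"
```

```text
t5.7 tcp [ 592.4 -106.2  220. ] jaw -41.1 ydir [-0.001  0.006 -1.   ] q7 -0.40 q1 -0.22 open 0.50 F [ 0.5 -0.5 -1.1]
shift [-0.0452 -0.2558 -0.02  ] turn [-1.000e-01 -4.000e-01  1.394e+02] 139.0
shift [-0.0452 -0.2558 -0.02  ] turn [ -0.4   0.1 -40.6] 41.0
```

View pics/t2.png

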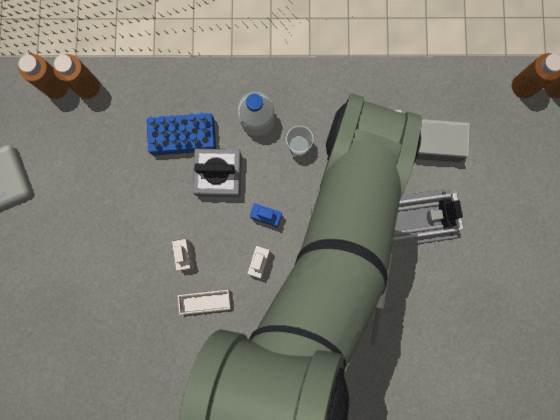

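View pics/s2.png

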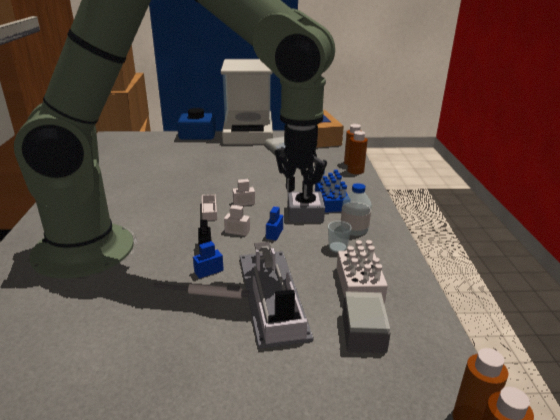

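The bar now lies across the picture at about (214,169), so the isolator is off. The white carts are still at (181,255) and (259,262). Next I go to the follower handle.

Emit:
jog_arm([
  [0.5, [-0.008, -0.05, 0], [0, 0, -8]],
  [0.5, [-0.017, -0.1, 0], [0, 0, -16]],
  [0.5, [-0.026, -0.15, 0], [0, 0, -24]],
  [0.5, [-0.035, -0.2, 0], [0, 0, -32]],
  [0.5, [-0.045, -0.256, -0.02], [0, 0, -40.6]],
  [0.5, [-0.045, -0.256, -0.04], [0, 0, -40.6]],
  [0.5, [-0.045, -0.256, -0.04], [0, 0, -40.6]],
  [0.5, [-0.045, -0.256, -0.04], [0, 0, -40.6]],
])

```text
time: 6.8
tcp_pos: [546.9, -367.0, 181.1]
tool_rot: [-0.048, 0.706, -0.704, 0.05]
force: [-0.1, -0.3, 0.7]
opening: 0.5
```

```bash
python3 -c "
from h import *
st([547.2,-362,94],98.3)
snap('side','s3.png')
im=cv2.imread('pics/s3.png')[180:350,190:360];cv2.imwrite('pics/s3c.png',cv2.resize(im,None,fx=3.4,fy=3.4))"
```

```text
t6.8 tcp [ 546.9 -367.   181.1] jaw -82.1 ydir [ 0.002  0.003 -1.   ] q7 -0.56 q1 0.14 open 0.50 F [-0.1 -0.3  0.7]
shift [ 0.0003  0.005  -0.0871] turn [   0.2    0.3 -179.6] 180.0
shift [ 0.0003  0.005  -0.0871] turn [-0.2  0.1  0.4] 0.0
```

View pics/s3c.png

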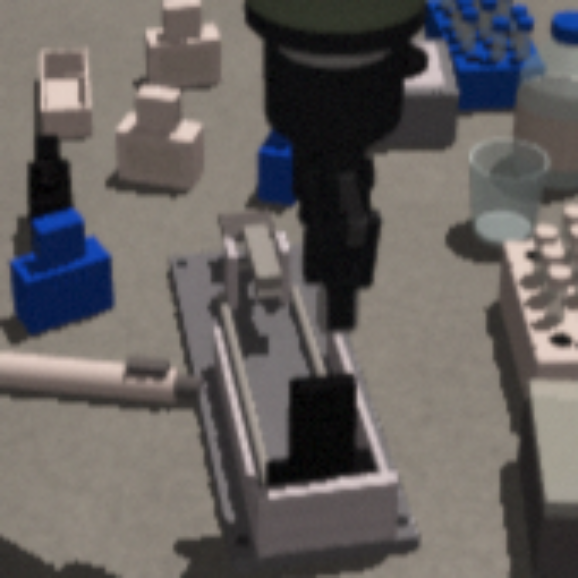

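Emit:
jog_arm([
  [0.5, [0, 0.005, -0.04], [0, 0, 0]],
  [0.5, [0, 0.005, -0.075], [0, 0, 0]],
  [0.5, [0, 0.005, -0.086], [0, 0, 0]],
  [0.5, [0, 0.005, -0.086], [0, 0, 0]],
])

```text
time: 7.35
tcp_pos: [547.3, -362.0, 96.0]
tool_rot: [-0.048, 0.706, -0.705, 0.05]
force: [-0.2, -0.2, 0.8]
opening: 0.503
```

```bash
python3 -c "
from h import *
st([547.2,-362,94],98.3)
snap('side','s4.png')
im=cv2.imread('pics/s4.png')[180:350,190:360];cv2.imwrite('pics/s4c.png',cv2.resize(im,None,fx=3.4,fy=3.4))"
```

```text
t7.3 tcp [ 547.3 -362.    96. ] jaw -82.0 ydir [ 0.003  0.003 -1.   ] q7 -0.52 q1 0.17 open 0.50 F [-0.2 -0.2  0.8]
shift [-0.0001 -0.     -0.002 ] turn [   0.3    0.2 -179.7] 180.0
shift [-0.0001 -0.     -0.002 ] turn [-0.1  0.2  0.3] 0.0
```

View pics/s4c.png

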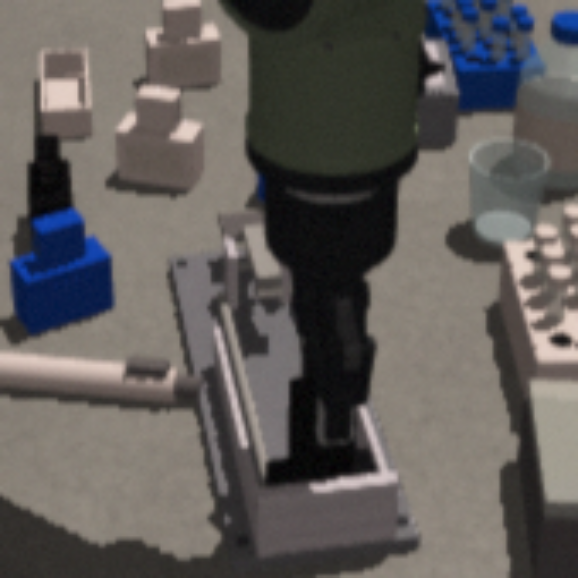

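```bash
python3 -c "
from h import *
for p in([547.3,-362,96],[547.3,-362,125],[547.3,-382,96]): print((proj('side',p)-[190,180])*3.4)"
```

```text
[[325.03999177 413.40065069]]
[[325.94454172 375.78337734]]
[[326.97373564 435.16378109]]
```

Emit:
jog_arm([
  [1, [0, 0, 0], [0, 0, 0]],
  [1, [0, 0, 0], [0, 0, 0]],
  [1, [0, 0, 0], [0, 0, 0]],
  [1, [0, 0, 0], [0, 0, 0]],
  [1, [-0.0015, 0.01, 0], [0, 0, 0]],
  [1, [-0.003, 0.02, 0], [0, 0, 0]],
], squeeze=70)

```text
time: 8.15
tcp_pos: [545.5, -344.3, 98.3]
tool_rot: [0.046, -0.705, 0.706, -0.051]
force: [3.3, -8.8, 3.3]
opening: 0.154
```

```bash
python3 -c "
from h import *
st()"
```

```text
t8.2 tcp [ 545.5 -344.3   98.3] jaw -82.1 ydir [ 0.007 -0.002 -1.   ] q7 -0.54 q1 0.14 open 0.15 F [ 3.3 -8.8  3.3]
```

Emit:
jog_arm([
  [1, [-0.003, 0.02, 0], [0, 0, 0]],
  [1, [-0.006, 0.04, 0], [0, 0, 0]],
  [1, [-0.009, 0.06, 0], [0, 0, 0]],
  [1, [-0.012, 0.08, 0], [0, 0, 0]],
  [1, [-0.015, 0.1, 0], [0, 0, 0]],
  [1, [-0.018, 0.12, 0], [0, 0, 0]],
  [1, [-0.02, 0.135, 0], [0, 0, 0]],
  [1, [-0.0213, 0.146, 0], [0, 0, 0]],
  [1, [-0.022, 0.15, 0], [0, 0, 0]],
  [1, [-0.022, 0.15, 0], [0, 0, 0]],
])

```text
time: 9.4
tcp_pos: [523.8, -195.2, 98.4]
tool_rot: [0.046, -0.704, 0.707, -0.052]
force: [5.8, -10.4, -17.2]
opening: 0.148
```

```bash
python3 -c "
from h import *
st()"
```

```text
t9.4 tcp [ 523.8 -195.2   98.4] jaw -82.1 ydir [ 0.008 -0.004 -1.   ] q7 -0.70 q1 -0.13 open 0.15 F [  5.8 -10.4 -17.2]
```

Emit:
jog_arm([
  [1, [-0.0007, 0.004, -0.001], [0, 0, 0]],
  [1, [-0.001, 0.008, -0.001], [0, 0, 0]],
  [1, [-0.0015, 0.011, -0.001], [0, 0, 0]],
  [1, [-0.0015, 0.011, -0.001], [0, 0, 0]],
])

```text
time: 9.9
tcp_pos: [522.7, -186.1, 98.3]
tool_rot: [0.045, -0.703, 0.708, -0.052]
force: [0.6, -11.5, -2.1]
opening: 0.148
```

```bash
python3 -c "
from h import *
st()
snap('side','s5.png')
im=cv2.imread('pics/s5.png')[180:350,190:360];cv2.imwrite('pics/s5c.png',cv2.resize(im,None,fx=3.4,fy=3.4))"
```

```text
t9.9 tcp [ 522.7 -186.1   98.3] jaw -82.1 ydir [ 0.01  -0.007 -1.   ] q7 -0.71 q1 -0.15 open 0.15 F [  0.6 -11.5  -2.1]
```

View pics/s5c.png

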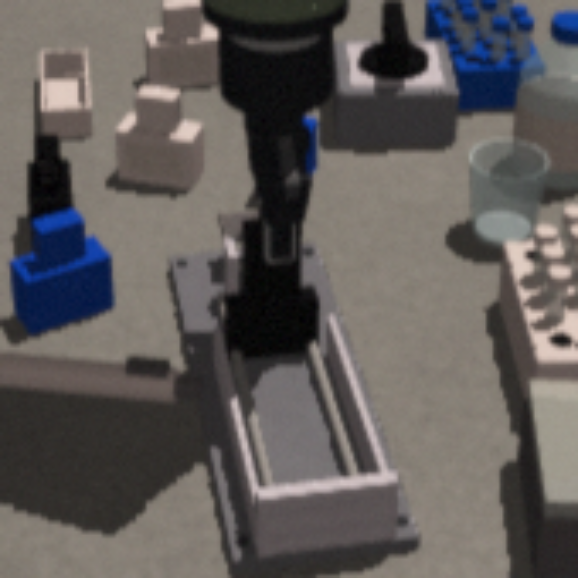

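Emit:
jog_arm([
  [1, [-0.0004, 0.003, 0], [0, 0, 0]],
  [1, [-0.0007, 0.005, 0], [0, 0, 0]],
  [1, [-0.0007, 0.005, 0], [0, 0, 0]],
])

```text
time: 10.32
tcp_pos: [522.1, -183.2, 98.4]
tool_rot: [0.045, -0.702, 0.709, -0.052]
force: [4.2, -14.0, -18.8]
opening: 0.149
```

Emit:
jog_arm([
  [1, [0.0004, -0.003, 0], [0, 0, 0]],
  [1, [0.001, -0.006, 0], [0, 0, 0]],
  [1, [0.0015, -0.01, 0], [0, 0, 0]],
  [1, [0.0015, -0.01, 0], [0, 0, 0]],
])

```text
time: 10.82
tcp_pos: [523.7, -194.7, 98.4]
tool_rot: [0.044, -0.701, 0.71, -0.052]
force: [4.7, -10.7, -17.8]
opening: 0.151
```

Emit:
jog_arm([
  [1, [0.0004, -0.003, 0], [0, 0, 0]],
  [1, [0.0007, -0.005, 0], [0, 0, 0]],
  [1, [0.0007, -0.005, 0], [0, 0, 0]],
])

```text
time: 11.2
tcp_pos: [524.1, -196.4, 98.3]
tool_rot: [0.045, -0.703, 0.708, -0.052]
force: [-2.9, 17.5, 0.8]
opening: 0.149
```

Emit:
jog_arm([
  [1, [0, 0.001, 0], [0, 0, 0]],
  [0.5, [0, 0.001, 0], [0, 0, 0]],
  [0.5, [0, 0.001, 0], [0, 0, 0]],
  [0.5, [0, 0.001, 0], [0, 0, 0]],
  [0.5, [0, 0.001, 0.05], [0, 0, 0]],
  [0.5, [0, 0.001, 0.1], [0, 0, 0]],
  [0.5, [-0.02, 0.05, 0.11], [0, 0, -6]],
  [0.5, [-0.04, 0.1, 0.11], [0, 0, -12]],
  [0.5, [-0.06, 0.15, 0.11], [0, 0, -18]],
  [0.5, [-0.08, 0.2, 0.11], [0, 0, -23]],
])

```text
time: 12.45
tcp_pos: [443.4, 5.1, 208.5]
tool_rot: [-0.097, -0.698, 0.704, 0.091]
force: [1.2, 1.9, 0.2]
opening: 0.502
```

```bash
python3 -c "
from h import *
st([430.2,84,160],74.8)
snap('top','t6.png')
snap('side','s6.png')"
```

```text
t12.4 tcp [443.4   5.1 208.5] jaw -105.3 ydir [ 0.007 -0.009 -1.   ] q7 -1.56 q1 -0.84 open 0.50 F [1.2 1.9 0.2]
shift [-0.0132  0.0789 -0.0485] turn [   0.6   -0.9 -179.9] 180.0
shift [-0.0132  0.0789 -0.0485] turn [0.5 0.4 0.1] 1.0
```

View pics/t6.png

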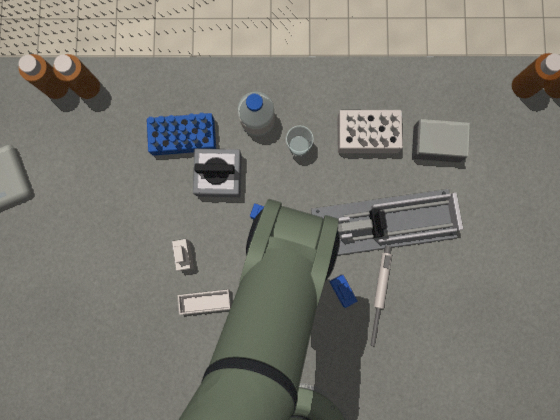

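View pics/s6.png

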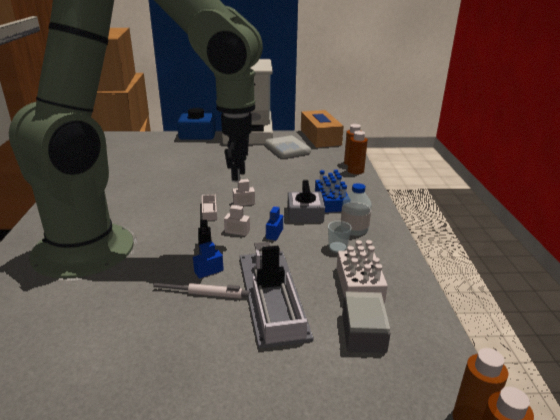

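The follower is held back with its handle at (378,225). In the side view the carts are unmoved at (237,220) and (243,192). Next is cart R.

Emit:
jog_arm([
  [0.5, [-0.007, 0.04, 0], [0, 0, 0]],
  [0.5, [-0.013, 0.079, -0.01], [0, 0, 0]],
  [0.5, [-0.013, 0.079, -0.05], [0.5, 0.4, 0]],
  [0.5, [-0.013, 0.079, -0.085], [0.5, 0.4, 0]],
  [0.5, [-0.013, 0.079, -0.085], [0.5, 0.4, 0]],
  [0.5, [-0.013, 0.079, -0.085], [0.5, 0.4, 0]],
])

```text
time: 13.3
tcp_pos: [430.1, 88.2, 124.1]
tool_rot: [0.091, 0.701, -0.701, -0.092]
force: [0.3, 0.1, 0.3]
opening: 0.5
```

```bash
python3 -c "
from h import *
st([430.2,84,58],74.8)
snap('side','s7.png')
im=cv2.imread('pics/s7.png')[130:270,170:310];cv2.imwrite('pics/s7c.png',cv2.resize(im,None,fx=4,fy=4))"
```

```text
t13.3 tcp [430.1  88.2 124.1] jaw -104.8 ydir [-0.001  0.001 -1.   ] q7 -1.57 q1 -0.87 open 0.50 F [0.3 0.1 0.3]
shift [ 0.0001 -0.0042 -0.0661] turn [ 1.000e-01 -1.000e-01  1.796e+02] 180.0
shift [ 0.0001 -0.0042 -0.0661] turn [-0.  -0.1 -0.4] 0.0
```

View pics/s7c.png

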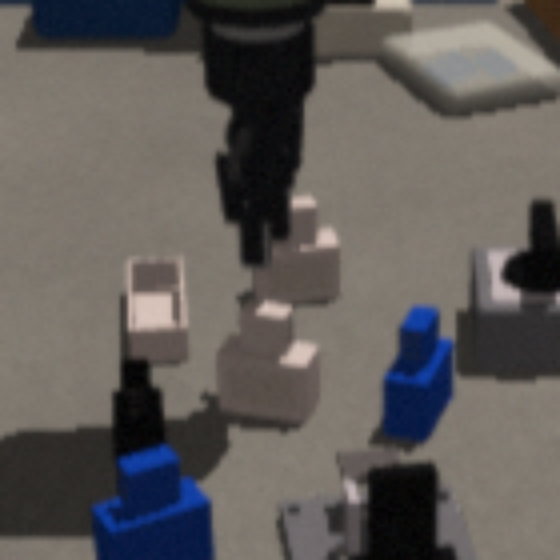

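Emit:
jog_arm([
  [0.5, [0, -0.004, -0.03], [0, 0, 0]],
  [0.5, [0, -0.004, -0.055], [0, 0, 0]],
  [0.5, [0, -0.004, -0.064], [0, 0, 0]],
  [0.5, [0, -0.004, -0.064], [0, 0, 0]],
  [1, [0, -0.004, -0.064], [0, 0, 0]],
  [1, [0, -0.004, -0.064], [0, 0, 0]],
  [1, [0, -0.004, -0.064], [0, 0, 0]],
  [1, [0, -0.004, -0.064], [0, 0, 0]],
], squeeze=40)

```text
time: 14.35
tcp_pos: [430.7, 84.5, 61.0]
tool_rot: [0.091, 0.702, -0.701, -0.091]
force: [-0.4, -0.6, 10.3]
opening: 0.224
```

Emit:
jog_arm([
  [1, [0, 0, 0.04], [0, 0, 0]],
  [1, [0, 0, 0.09], [0, 0, 0]],
  [1, [0, 0, 0.12], [0, 0, 0]],
  [1, [0, 0, 0.12], [0, 0, 0]],
])

```text
time: 14.85
tcp_pos: [431.4, 85.2, 182.7]
tool_rot: [0.092, 0.703, -0.7, -0.09]
force: [0.1, -0.6, -2.6]
opening: 0.224
```

```bash
python3 -c "
from h import *
def f(x,y,F=(526,-218.6,.1455)):
    c,s=np.cos(F[2]),np.sin(F[2]);return [F[0]+c*x-s*y,F[1]+s*x+c*y]
print(f(0,-137),f(0,-90),f(0,147))
st(f(0,-137)+[180],98.3)
snap('side','s8.png')
im=cv2.imread('pics/s8.png')[130:270,170:310];cv2.imwrite('pics/s8c.png',cv2.resize(im,None,fx=4,fy=4))"
```

```text
[np.float64(545.8632415476374), np.float64(-354.152394428207)] [np.float64(539.0488448123165), np.float64(-307.64901823750824)] [np.float64(504.6868868065497), np.float64(-73.15327021206983)]
t14.8 tcp [431.4  85.2 182.7] jaw -104.8 ydir [ 0.003  0.004 -1.   ] q7 -1.66 q1 -0.98 open 0.22 F [ 0.1 -0.6 -2.6]
shift [ 0.1144 -0.4394 -0.0027] turn [   0.2    0.4 -156.9] 157.0
shift [ 0.1144 -0.4394 -0.0027] turn [-0.3  0.1 23.1] 23.0
```

View pics/s8c.png

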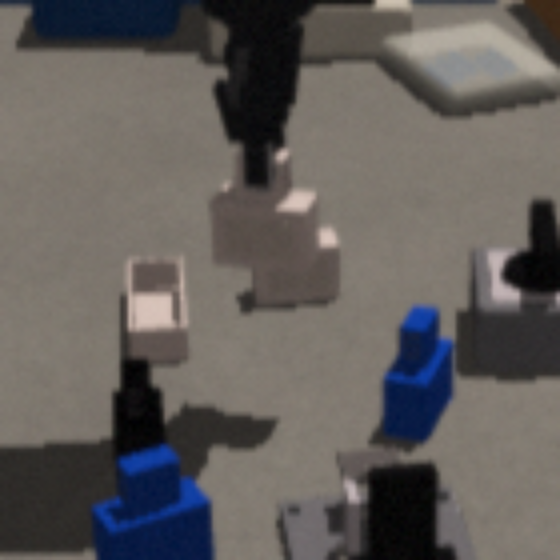

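Emit:
jog_arm([
  [1, [0, 0, 0.04], [0, 0, 0]],
  [1, [0.014, -0.05, 0.05], [0, 0, 3]],
  [1, [0.028, -0.1, 0.05], [0, 0, 6]],
  [1, [0.042, -0.15, 0.05], [0, 0, 9]],
  [1, [0.055, -0.2, 0.05], [0, 0, 12]],
  [1, [0.068, -0.25, 0.05], [0, 0, 15]],
  [1, [0.081, -0.3, 0.05], [0, 0, 18]],
  [1, [0.094, -0.35, 0.05], [0, 0, 20]],
  [1, [0.107, -0.4, 0.05], [0, 0, 22]],
  [1, [0.1144, -0.4394, 0.05], [-0.3, 0, 23.1]],
])

```text
time: 16.15
tcp_pos: [544.9, -356.2, 229.7]
tool_rot: [0.052, -0.705, 0.705, -0.051]
force: [-0.5, 0.6, -0.8]
opening: 0.22
```

```bash
python3 -c "
from h import *
st([545.9,-354.2,110],98.3)"
```

```text
t16.1 tcp [ 544.9 -356.2  229.7] jaw -81.7 ydir [-0. -0. -1.] q7 -0.56 q1 0.07 open 0.22 F [-0.5  0.6 -0.8]
shift [ 0.001   0.002  -0.1197] turn [  0.   0. 180.] 180.0
shift [ 0.001   0.002  -0.1197] turn [ 0. -0. -0.] 0.0
```

Emit:
jog_arm([
  [1, [0.001, 0.002, -0.05], [0, 0, 0]],
  [1, [0.001, 0.002, -0.1], [0, 0, 0]],
  [1, [0.001, 0.002, -0.1], [0, 0, 0]],
  [1, [0.001, 0.002, -0.1], [0, 0, 0]],
])

```text
time: 16.65
tcp_pos: [546.1, -354.8, 130.9]
tool_rot: [0.051, -0.705, 0.706, -0.051]
force: [-0.5, -0.3, -1.2]
opening: 0.221
```

```bash
python3 -c "
from ov import *
st([545.9,-354.2,110],98.3)
snap('side','s9.png');snap('top','t9.png')
F=(526,-218.6,.1455)
s=env.state()['tcp_pos'];C=(s[0],s[1],.1455)
up=[[(a,b,c+s[2]-61) for a,b,c in L] for L in CART]
draw('side','s9.png','s9c.png',[(F,feeder(.169)),(C,up)],(190,340,190,345),3.6)
draw('top','t9.png','t9c.png',[(F,feeder(.169)),(C,up)],(300,475,170,270),4)"
```

```text
t16.6 tcp [ 546.1 -354.8  130.9] jaw -81.7 ydir [ 0.001 -0.001 -1.   ] q7 -0.51 q1 0.11 open 0.22 F [-0.5 -0.3 -1.2]
shift [-0.0002  0.0006 -0.0209] turn [-0.0e+00  1.0e-01  1.8e+02] 180.0
shift [-0.0002  0.0006 -0.0209] turn [ 0.  0. -0.] 0.0
```

View pics/s9c.png

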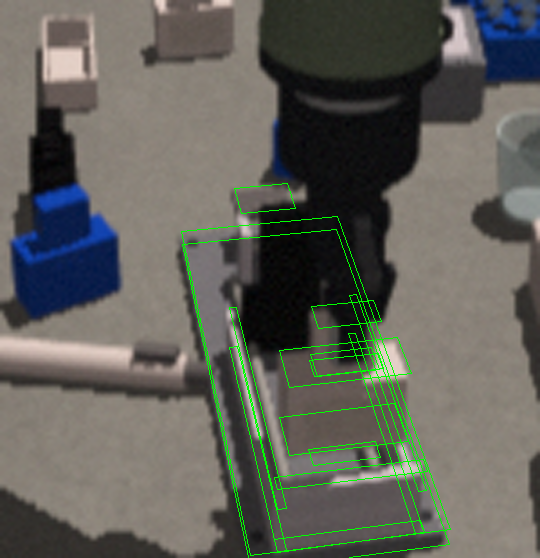

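View pics/t9c.png

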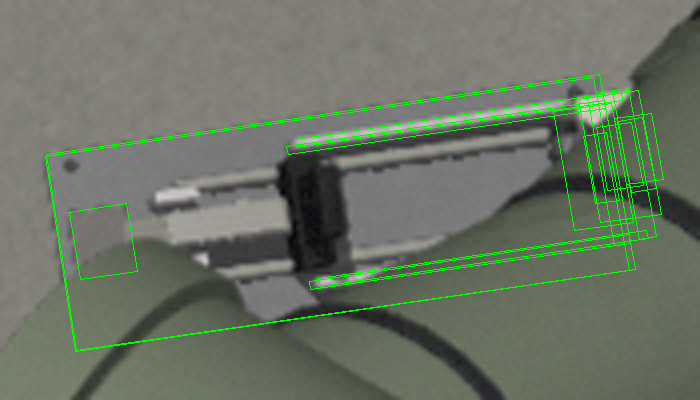

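Emit:
jog_arm([
  [1, [0, 0.001, -0.02], [0, 0, 0]],
  [1, [0, 0.001, -0.035], [0, 0, 0]],
  [1, [0, 0.001, -0.045], [0, 0, 0]],
  [1, [0, 0.001, -0.055], [0, 0, 0]],
  [1, [0, 0.001, -0.055], [0, 0, 0]],
  [1, [0, 0.001, -0.055], [0, 0, 0]],
])

```text
time: 17.5
tcp_pos: [546.7, -354.0, 76.9]
tool_rot: [0.051, -0.705, 0.706, -0.052]
force: [-0.3, -0.7, -0.7]
opening: 0.224
```

```bash
python3 -c "
from h import *
st([545.9,-354.2,74],98.3)
snap('side','s10.png')
im=cv2.imread('pics/s10.png')[190:345,190:340];cv2.imwrite('pics/s10c.png',cv2.resize(im,None,fx=3.6,fy=3.6))"
```

```text
t17.5 tcp [ 546.7 -354.    76.9] jaw -81.7 ydir [ 0.002 -0.002 -1.   ] q7 -0.47 q1 0.13 open 0.22 F [-0.3 -0.7 -0.7]
shift [-0.0008 -0.0002 -0.0029] turn [ -0.2   0.2 180. ] 180.0
shift [-0.0008 -0.0002 -0.0029] turn [ 0.1  0.1 -0. ] 0.0
```

View pics/s10c.png

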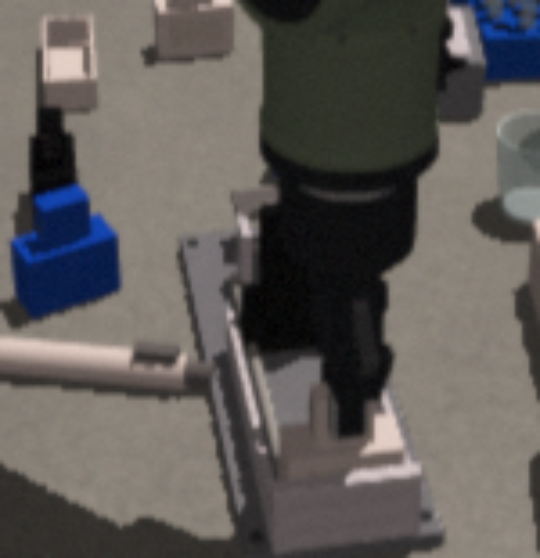

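In the track, the cart's top is visible between the walls at about (340,445). I lower the last 3 mm, release and rise.

Emit:
jog_arm([
  [1, [-0.0005, 0, -0.003], [0, 0, 0]],
  [1, [-0.0005, 0, -0.004], [0, 0, 0]],
  [0.5, [-0.0005, 0, -0.004], [0, 0, 0]],
  [0.5, [-0.0005, 0, -0.003], [0, 0, 0]],
  [0.5, [0, 0, -0.002], [0, 0, 0]],
  [0.5, [0, 0, 0.03], [0, 0, 0]],
  [0.5, [0, 0, 0.08], [0, 0, 0]],
  [0.5, [0, 0, 0.13], [0, 0, 0]],
])

```text
time: 18.55
tcp_pos: [546.6, -353.9, 208.6]
tool_rot: [0.051, -0.705, 0.706, -0.052]
force: [0.2, 0.4, 0.1]
opening: 0.501
```

Emit:
jog_arm([
  [0.5, [-0.01, 0.06, 0.02], [0, 0, 0]],
  [0.5, [-0.02, 0.12, 0.02], [0, 0, 0]],
  [0.5, [-0.03, 0.18, 0.02], [0, 0, 0]],
  [0.5, [-0.04, 0.24, 0.02], [0, 0, 0]],
  [0.5, [-0.05, 0.3, 0.02], [0, 0, 0]],
  [0.5, [-0.06, 0.36, 0.02], [0, 0, 0]],
  [0.5, [-0.07, 0.42, 0.02], [0, 0, 0]],
  [0.5, [-0.08, 0.48, 0.02], [0, 0, 0]],
  [0.5, [-0.09, 0.54, 0.02], [0, 0, 0]],
  [0.5, [-0.1, 0.58, 0.02], [0, 0, 0]],
])

```text
time: 19.8
tcp_pos: [445.8, 228.9, 228.7]
tool_rot: [0.051, -0.705, 0.706, -0.053]
force: [0.3, -0.7, -0.4]
opening: 0.5
```

```bash
python3 -c "
from h import *
st([447.5,265.7,150],99.4)
snap('side','s11.png')
snap('top','t11.png')"
```

```text
t19.8 tcp [445.8 228.9 228.7] jaw -81.5 ydir [ 0.002 -0.001 -1.   ] q7 -1.64 q1 -1.17 open 0.50 F [ 0.3 -0.7 -0.4]
shift [ 0.0017  0.0368 -0.0787] turn [ 2.000e-01 -1.000e-01 -1.791e+02] 179.0
shift [ 0.0017  0.0368 -0.0787] turn [0.1 0.1 0.9] 1.0
```

View pics/t11.png

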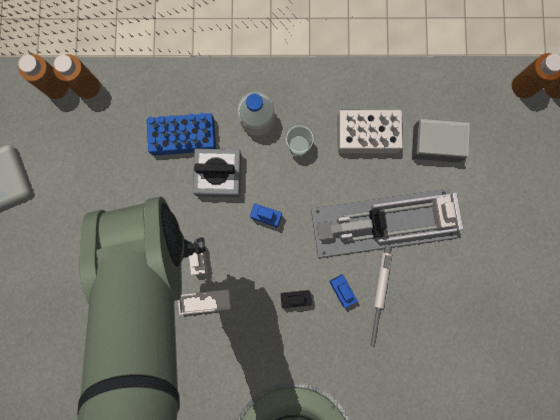

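View pics/s11.png

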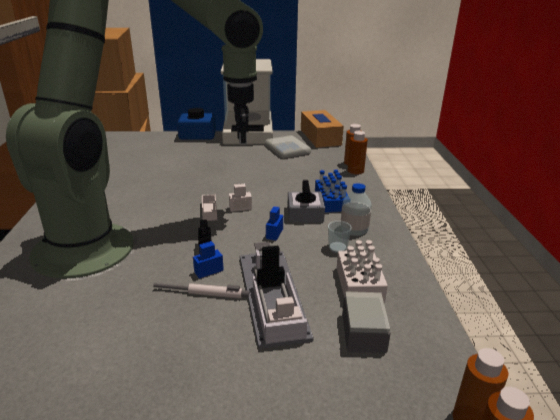

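Cart 1 stands in the track at (446,212). Cart L has been knocked and is now at about (198,263) in the top view, (240,198) in the side view. I back off to measure it again.

Emit:
jog_arm([
  [0.5, [0.04, 0.06, 0.03], [0, 0, 0]],
  [0.5, [0.08, 0.12, 0.06], [0, 0, 0]],
  [0.5, [0.1, 0.17, 0.08], [0, 0, 0]],
  [0.5, [0.1, 0.2, 0.1], [0, 0, 0]],
])

```text
time: 20.4
tcp_pos: [546.4, 430.6, 328.7]
tool_rot: [0.052, -0.704, 0.706, -0.054]
force: [0.6, -0.5, 0.2]
opening: 0.502
```

```bash
python3 -c "
from h import *
st()
snap('side','s12.png')
snap('top','t12.png')
im=cv2.imread('pics/t12.png')[230:300,160:240];cv2.imwrite('pics/t12c.png',cv2.resize(im,None,fx=8,fy=8,interpolation=2))
im=cv2.imread('pics/s12.png')[170:240,190:280];cv2.imwrite('pics/s12c.png',cv2.resize(im,None,fx=7,fy=7,interpolation=2))"
```

```text
t20.4 tcp [546.4 430.6 328.7] jaw -81.4 ydir [ 0.002 -0.002 -1.   ] q7 -1.85 q1 -1.14 open 0.50 F [ 0.6 -0.5  0.2]
```

View pics/t12c.png

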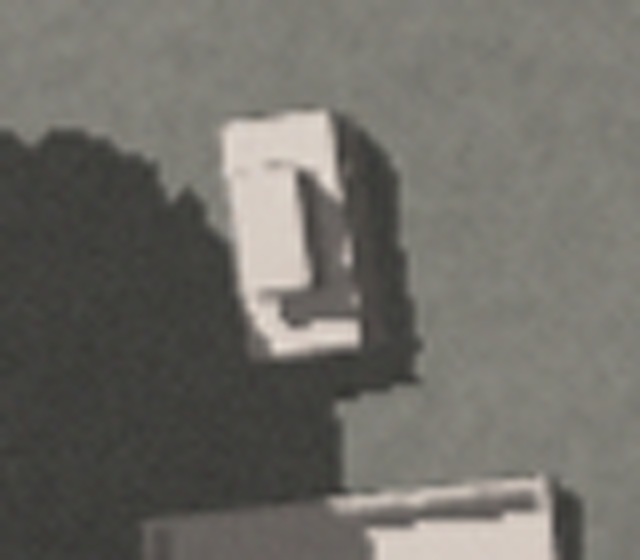

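View pics/s12c.png

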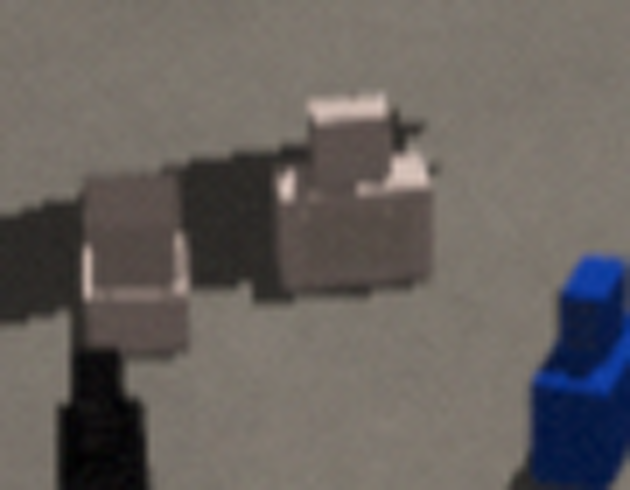

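```bash
python3 -c "
from ov import *
uv=(np.array([(222,125),(328,112),(362,345),(258,358),(230,170),(300,164),(311,288),(243,292)])+.5)/8-.5+[160,230]
p,r=fit('top',[(35,17,50),(35,-17,50),(-35,-17,50),(-35,17,50),(18,10,84),(18,-10,84),(-18,-10,84),(-18,10,84)],uv,[440,235,.1])
print(p,np.degrees(p[2]),r)
draw('side','s12.png','s12o.png',[(p,CART)],(190,280,170,240),7)
st([p[0],p[1],150],90+np.degrees(p[2]))
"
```

```text
[4.36950643e+02 2.29782011e+02 1.49024293e-01] 8.538463037861327 [[-0.39570839 -0.22482732]
 [ 0.69601941 -0.73651437]
 [ 0.33636629 -0.15748481]
 [-1.09936772  0.37260669]
 [-0.11312667  0.28937759]
 [-0.18318024 -0.2543478 ]
 [ 0.47877518 -0.0609742 ]
 [ 0.2688162   0.73862646]]
t20.5 tcp [545.8 435.5 329.9] jaw -81.0 ydir [ 0.005  0.001 -1.   ] q7 -1.85 q1 -1.15 open 0.50 F [ 0.5 -0.8 -1. ]
shift [-0.1089 -0.2057 -0.1799] turn [-4.000e-01 -1.000e-01  1.795e+02] 180.0
shift [-0.1089 -0.2057 -0.1799] turn [-0.1  0.3 -0.5] 1.0
```

View pics/s12o.png

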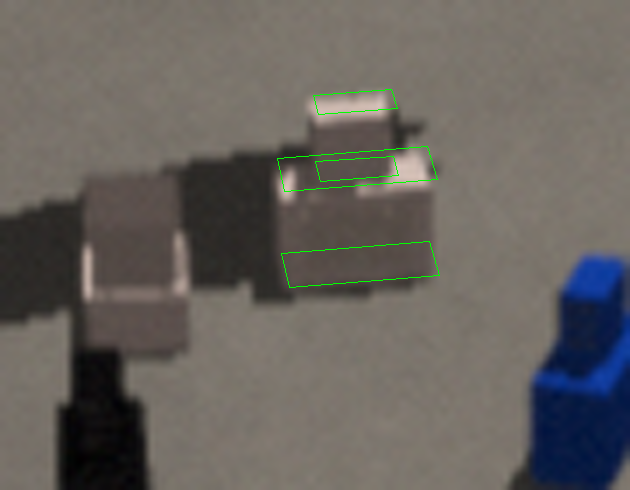

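Emit:
jog_arm([
  [0.5, [-0.03, -0.05, 0], [0, 0, 0]],
  [0.5, [-0.06, -0.1, -0.03], [0, 0, 0]],
  [0.5, [-0.09, -0.16, -0.08], [0, 0, 0]],
  [0.5, [-0.109, -0.206, -0.13], [0, 0, 0]],
  [0.5, [-0.109, -0.207, -0.18], [-0.1, 0.3, -0.5]],
  [0.5, [-0.109, -0.207, -0.21], [-0.1, 0.3, -0.5]],
  [0.5, [-0.109, -0.207, -0.215], [-0.1, 0.3, -0.5]],
  [0.5, [-0.109, -0.207, -0.215], [-0.1, 0.3, -0.5]],
])

```text
time: 21.5
tcp_pos: [437.5, 228.5, 115.9]
tool_rot: [0.052, -0.705, 0.705, -0.052]
force: [0.1, -0.3, 0.1]
opening: 0.503
```

```bash
python3 -c "
from h import *
st([436.5,228.5,59],98.5)
snap('side','s13.png')
im=cv2.imread('pics/s13.png')[130:250,180:300];cv2.imwrite('pics/s13c.png',cv2.resize(im,None,fx=4.5,fy=4.5,interpolation=2))"
```

```text
t21.5 tcp [437.5 228.5 115.9] jaw -81.5 ydir [ 0. -0. -1.] q7 -1.50 q1 -1.05 open 0.50 F [ 0.1 -0.3  0.1]
shift [-0.001  -0.     -0.0569] turn [   0.   -0. -180.] 180.0
shift [-0.001  -0.     -0.0569] turn [0. 0. 0.] 0.0
```

View pics/s13c.png

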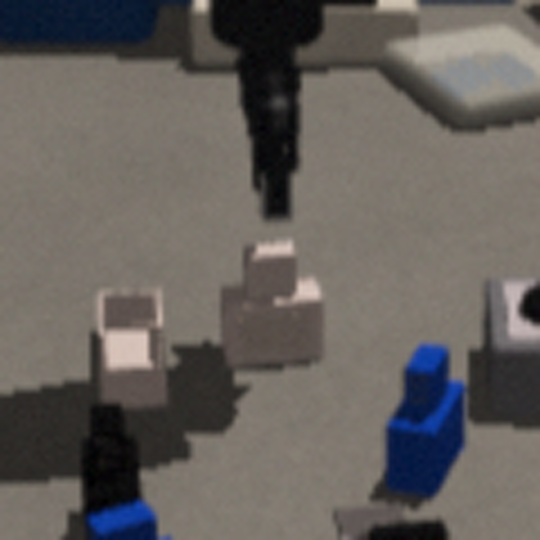

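Gripper is centred over the block at (272,255). I go down and grip.

Emit:
jog_arm([
  [0.5, [-0.001, 0, -0.03], [0, 0, 0]],
  [0.5, [-0.001, 0, -0.05], [0, 0, 0]],
  [0.5, [-0.001, 0, -0.057], [0, 0, 0]],
  [0.5, [-0.001, 0, -0.057], [0, 0, 0]],
  [1, [-0.001, 0, -0.057], [0, 0, 0]],
  [1, [-0.001, 0, -0.057], [0, 0, 0]],
  [1, [-0.001, 0, -0.057], [0, 0, 0]],
  [1, [-0.001, 0, -0.057], [0, 0, 0]],
])

```text
time: 22.55
tcp_pos: [437.2, 229.0, 60.2]
tool_rot: [-0.052, 0.706, -0.705, 0.053]
force: [-1.3, -1.5, 8.7]
opening: 0.227
```

Emit:
jog_arm([
  [1, [0, 0, 0.04], [0, 0, 0]],
  [1, [0, 0, 0.09], [0, 0, 0]],
  [1, [0, 0, 0.14], [0, 0, 0]],
  [1, [0, 0, 0.165], [0, 0, 0]],
  [1, [0, 0, 0.165], [0, 0, 0]],
])

```text
time: 23.18
tcp_pos: [437.7, 229.5, 226.9]
tool_rot: [-0.051, 0.706, -0.704, 0.054]
force: [0.4, 0.3, -1.6]
opening: 0.227
```

```bash
python3 -c "
from h import *
st([538.7,-305,226],98.3)
snap('side','s14.png')
im=cv2.imread('pics/s14.png')[100:250,180:330];cv2.imwrite('pics/s14c.png',cv2.resize(im,None,fx=3.5,fy=3.5,interpolation=2))"
```

```text
t23.2 tcp [437.7 229.5 226.9] jaw -81.5 ydir [ 0.004  0.004 -1.   ] q7 -1.64 q1 -1.19 open 0.23 F [ 0.4  0.3 -1.6]
shift [ 0.101  -0.5345 -0.0009] turn [ -0.4  -0.4 179.8] 180.0
shift [ 0.101  -0.5345 -0.0009] turn [-0.2  0.2 -0.2] 0.0
```

View pics/s14c.png

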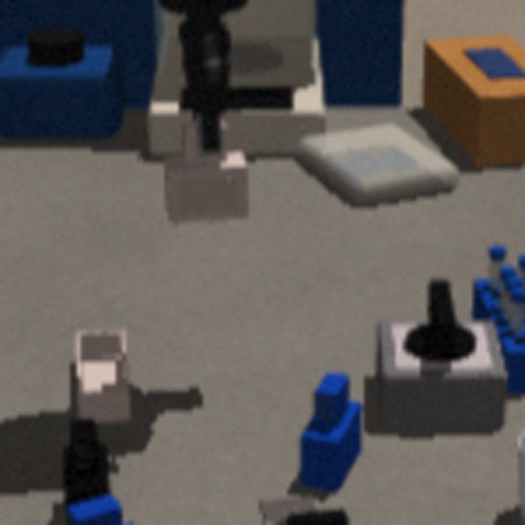

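Emit:
jog_arm([
  [1, [0.01, -0.05, 0.005], [0, 0, 0]],
  [1, [0.02, -0.1, 0.005], [0, 0, 0]],
  [1, [0.03, -0.155, 0.005], [0, 0, 0]],
  [1, [0.04, -0.21, 0.005], [0, 0, 0]],
  [1, [0.05, -0.265, 0.005], [0, 0, 0]],
  [1, [0.06, -0.32, 0.005], [0, 0, 0]],
  [1, [0.07, -0.375, 0.005], [0, 0, 0]],
  [1, [0.08, -0.43, 0.005], [0, 0, 0]],
  [1, [0.09, -0.485, 0.005], [0, 0, 0]],
  [1, [0.1, -0.529, 0.005], [-0.2, 0.2, -0.2]],
])

```text
time: 24.48
tcp_pos: [536.4, -302.0, 229.1]
tool_rot: [-0.052, 0.705, -0.705, 0.05]
force: [-0.1, 0.3, -0.6]
opening: 0.227
```

```bash
python3 -c "
from h import *
st([537.9,-299.7,125],98.3)"
```

```text
t24.5 tcp [ 536.4 -302.   229.1] jaw -81.8 ydir [-0.003 -0.    -1.   ] q7 -0.61 q1 -0.05 open 0.23 F [-0.1  0.3 -0.6]
shift [ 0.0015  0.0023 -0.1041] turn [  -0.2   -0.  -179.9] 180.0
shift [ 0.0015  0.0023 -0.1041] turn [ 0.  -0.1  0.1] 0.0
```

Emit:
jog_arm([
  [1, [0.0015, 0.002, -0.05], [0, 0, 0]],
  [1, [0.0015, 0.002, -0.1], [0, 0, 0]],
  [1, [0.0015, 0.002, -0.12], [0, 0, 0]],
  [1, [0.0015, 0.002, -0.135], [0, 0, 0]],
  [1, [0.001, 0.002, -0.145], [0, 0, 0]],
  [1, [0.001, 0.002, -0.15], [0, 0, 0]],
  [1, [0.001, 0.002, -0.15], [0, 0, 0]],
])

```text
time: 25.35
tcp_pos: [537.6, -300.0, 79.5]
tool_rot: [0.052, -0.705, 0.705, -0.05]
force: [-0.2, 0.0, -1.1]
opening: 0.225
```

```bash
python3 -c "
from h import *
st([537.9,-299.7,72],98.3)
snap('side','s15.png')
im=cv2.imread('pics/s15.png')[190:345,190:340];cv2.imwrite('pics/s15c.png',cv2.resize(im,None,fx=3.6,fy=3.6))"
```

```text
t25.4 tcp [ 537.6 -300.    79.5] jaw -81.8 ydir [-0.002 -0.    -1.   ] q7 -0.51 q1 0.03 open 0.22 F [-0.2  0.  -1.1]
shift [ 0.0003  0.0003 -0.0075] turn [  -0.2   -0.  -179.9] 180.0
shift [ 0.0003  0.0003 -0.0075] turn [ 0.  -0.1  0.1] 0.0
```

View pics/s15c.png

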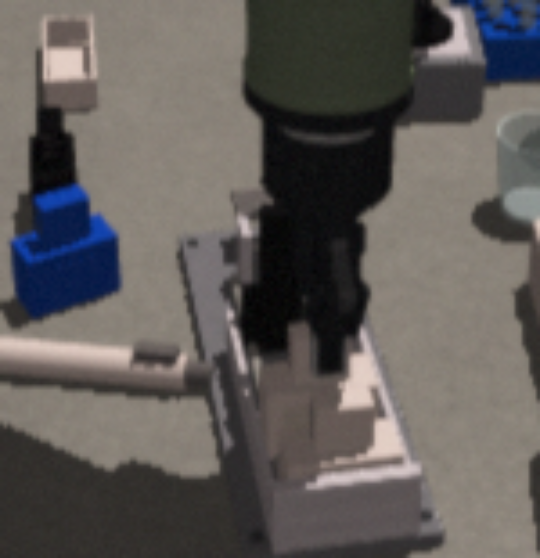

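Cart B is inside the walls behind cart A. I lower the rest, release with the jaws only slightly open, and rise.

Emit:
jog_arm([
  [1, [0, 0, -0.004], [0, 0, 0]],
  [1, [0, 0, -0.008], [0, 0, 0]],
  [1, [0, 0, -0.008], [0, 0, 0]],
  [0.65, [0, 0, -0.007], [0, 0, 0]],
  [0.65, [0, 0, -0.006], [0, 0, 0]],
  [0.65, [0, 0, -0.006], [0, 0, 0]],
  [0.65, [0, 0, 0.03], [0, 0, 0]],
  [0.65, [0, 0, 0.08], [0, 0, 0]],
  [0.65, [0, 0, 0.13], [0, 0, 0]],
  [0.65, [0, 0, 0.14], [0, 0, 0]],
])

```text
time: 26.65
tcp_pos: [538.6, -300.7, 222.7]
tool_rot: [0.05, -0.705, 0.706, -0.051]
force: [0.5, -0.2, 0.6]
opening: 0.351
```

```bash
python3 -c "
from h import *
st([504.7,-73.2,100],98.3)"
```

```text
t26.6 tcp [ 538.6 -300.7  222.7] jaw -81.8 ydir [ 0.002 -0.002 -1.   ] q7 -0.61 q1 -0.05 open 0.35 F [ 0.5 -0.2  0.6]
shift [-0.0339  0.2275 -0.1227] turn [   0.2   -0.2 -179.9] 180.0
shift [-0.0339  0.2275 -0.1227] turn [0.1 0.1 0.1] 0.0
```

Emit:
jog_arm([
  [1, [-0.009, 0.06, 0], [0, 0, 0]],
  [1, [-0.018, 0.12, 0], [0, 0, 0]],
  [1, [-0.027, 0.18, 0], [0, 0, 0]],
  [1, [-0.034, 0.23, -0.02], [0, 0, 0]],
  [1, [-0.034, 0.23, -0.07], [0, 0, 0]],
  [1, [-0.034, 0.23, -0.12], [0, 0, 0]],
  [1, [-0.034, 0.23, -0.13], [0, 0, 0]],
  [1, [-0.034, 0.23, -0.13], [0, 0, 0]],
])

```text
time: 27.65
tcp_pos: [504.6, -71.3, 93.2]
tool_rot: [0.05, -0.704, 0.706, -0.051]
force: [-0.1, 0.5, 0.5]
opening: -0.002
```

```bash
python3 -c "
from ov import *
st([504.3,-70.5,55],98.3)
snap('side','s16.png');snap('top','t16.png')
F=(526,-218.6,.1455)
C=lambda y:(F[0]-.145*y,F[1]+.989*y,.1455)
up=[[(a,b,c+12) for a,b,c in L] for L in CART]
I=[(F,feeder(.169)),(C(-137),up),(C(-83),up)]
draw('side','s16.png','s16c.png',I,(190,340,190,345),3.6)
draw('top','t16.png','t16c.png',I,(300,475,170,270),4)"
```

```text
t27.6 tcp [504.6 -71.3  93.2] jaw -81.8 ydir [ 0.002 -0.002 -1.   ] q7 -0.83 q1 -0.41 open -0.00 F [-0.1  0.5  0.5]
shift [-0.0003  0.0008 -0.0382] turn [ 1.000e-01 -2.000e-01 -1.799e+02] 180.0
shift [-0.0003  0.0008 -0.0382] turn [0.1 0.1 0.1] 0.0
```

View pics/s16c.png

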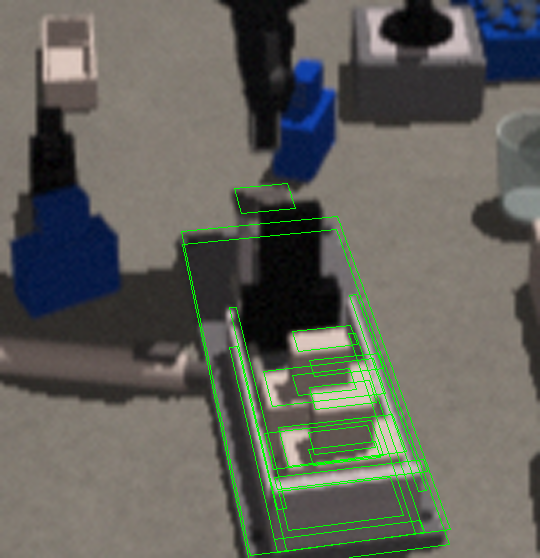

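View pics/t16c.png

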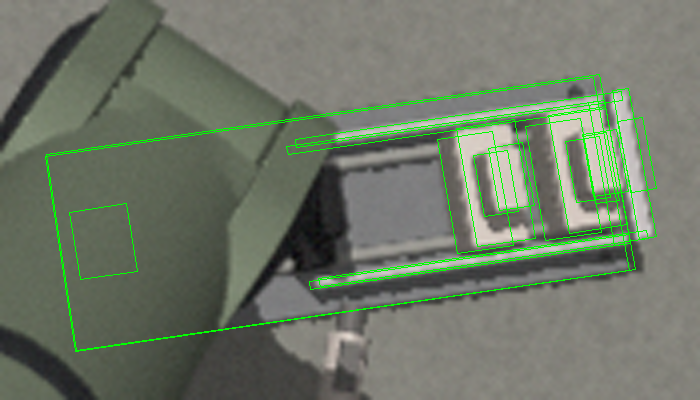

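View pics/s16.png

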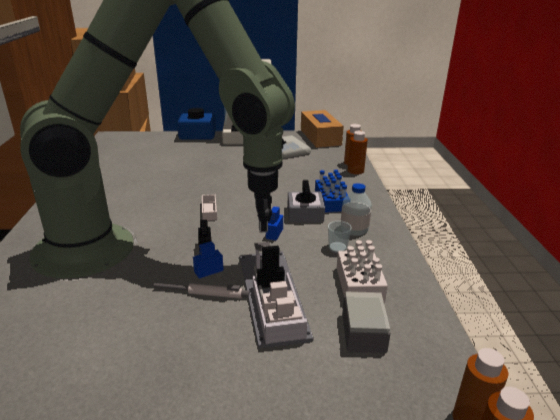

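Emit:
jog_arm([
  [1, [0, 0.001, -0.02], [0, 0, 0]],
  [1, [0, 0.001, -0.035], [0, 0, 0]],
  [1, [0, 0.001, -0.043], [0, 0, 0]],
  [1, [0, 0.001, -0.049], [0, 0, 0]],
  [1, [0, 0.001, -0.053], [0, 0, 0]],
  [1, [0, 0.001, -0.057], [0, 0, 0]],
  [1, [0, 0.001, -0.058], [0, 0, 0]],
  [1, [0, 0.001, -0.058], [0, 0, 0]],
])

```text
time: 28.75
tcp_pos: [505.5, -70.3, 36.2]
tool_rot: [0.049, -0.704, 0.706, -0.052]
force: [0.3, 1.3, 1.7]
opening: 0.001
```

```bash
python3 -c "
from h import *
st()
snap('side','s17.png')
im=cv2.imread('pics/s17.png')[190:345,190:340];cv2.imwrite('pics/s17c.png',cv2.resize(im,None,fx=3.6,fy=3.6))"
```

```text
t28.8 tcp [505.5 -70.3  36.2] jaw -81.8 ydir [ 0.004 -0.002 -1.   ] q7 -0.76 q1 -0.34 open 0.00 F [0.3 1.3 1.7]
```

View pics/s17c.png

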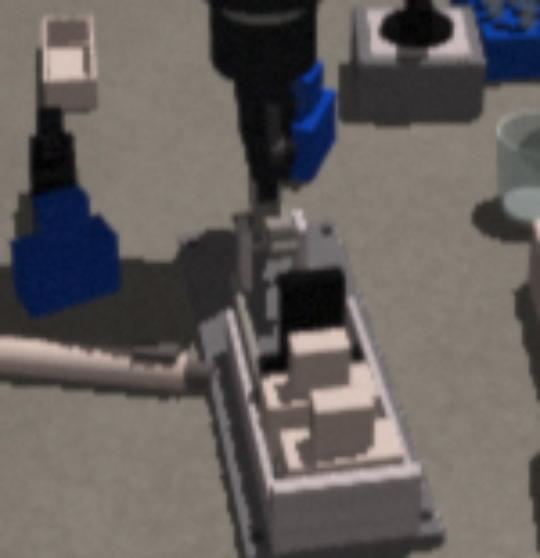

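Emit:
jog_arm([
  [1, [0, 0, 0], [0, 0, 0]],
  [1, [0, 0, 0], [0, 0, 0]],
  [1, [0, 0, 0], [0, 0, 0]],
  [1, [0, 0, 0], [0, 0, 0]],
  [1, [0, 0, 0], [0, 0, 0]],
  [1, [0, 0, 0], [0, 0, 0]],
  [0.5, [0, 0, 0.03], [0, 0, 0]],
  [0.5, [0, 0, 0.09], [0, 0, 0]],
  [0.5, [0, 0, 0.14], [0, 0, 0]],
  [0.5, [0, 0, 0.18], [0, 0, 0]],
], squeeze=40)

```text
time: 30.05
tcp_pos: [505.4, -70.4, 218.1]
tool_rot: [0.049, -0.704, 0.706, -0.052]
force: [0.7, 0.2, 0.1]
opening: 0.498
```

Emit:
jog_arm([
  [0.5, [0.015, 0.03, 0], [0, 0, 9]],
  [0.5, [0.03, 0.06, 0], [0, 0, 18]],
  [0.5, [0.045, 0.09, 0], [0, 0, 27]],
  [0.5, [0.06, 0.12, 0], [0, 0, 36]],
  [0.5, [0.075, 0.15, 0], [0, 0, 45]],
  [0.5, [0.09, 0.18, 0], [0, 0, 54]],
  [0.5, [0.105, 0.2, 0], [0, 0, 63]],
  [0.5, [0.12, 0.22, 0], [0, 0, 72]],
  [0.5, [0.137, 0.245, 0], [0, 0, 81]],
  [0.5, [0.138, 0.255, 0], [0, 0, 81]],
])

```text
time: 31.3
tcp_pos: [643.7, 185.6, 217.5]
tool_rot: [-0.495, 0.504, -0.503, 0.499]
force: [-0.7, -0.7, 0.1]
opening: 0.5
```

```bash
python3 -c "
from h import *
st([643,184.5,76],-0.6)
snap('side','s18.png');snap('top','t18.png')
im=cv2.imread('pics/s18.png')[130:345,190:390];cv2.imwrite('pics/s18c.png',cv2.resize(im,None,fx=2.7,fy=2.7))"
```

```text
t31.3 tcp [643.7 185.6 217.5] jaw -0.7 ydir [ 0.002  0.005 -1.   ] q7 -0.18 q1 -0.59 open 0.50 F [-0.7 -0.7  0.1]
shift [-0.0007 -0.0011 -0.1415] turn [-0.3  0.1  0.1] 0.0
shift [-0.0007 -0.0011 -0.1415] turn [   0.2    0.4 -179.9] 180.0
```

View pics/s18c.png

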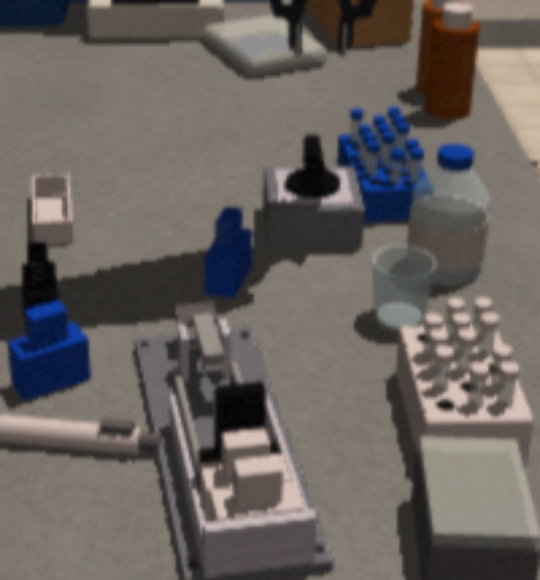

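View pics/t18.png

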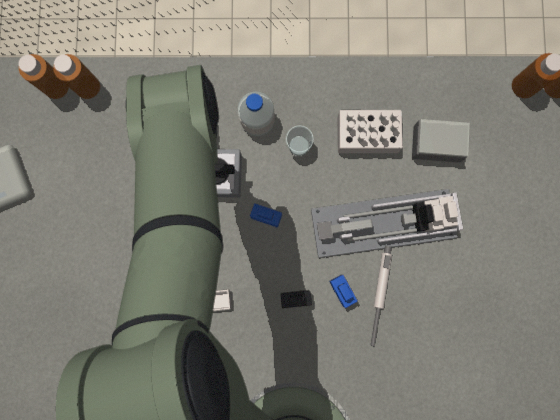

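The follower has closed on the row, with its handle at (425,216) and the carts at about (437–458,212), and the catch is back at rest. Next is the isolator.

Emit:
jog_arm([
  [0.5, [-0.001, -0.001, -0.05], [0, 0, 0]],
  [0.5, [-0.001, -0.001, -0.1], [0, 0, 0]],
  [0.5, [-0.001, -0.001, -0.13], [0, 0, 0]],
  [0.5, [-0.001, -0.001, -0.139], [0, 0, 0]],
  [0.5, [-0.001, -0.001, -0.139], [0, 0, 0]],
  [1, [-0.001, -0.001, -0.139], [0, 0, 0]],
  [1, [-0.001, -0.001, -0.139], [0, 0, 0]],
  [1, [-0.001, -0.001, -0.139], [0, 0, 0]],
  [1, [-0.001, -0.001, -0.139], [0, 0, 0]],
])

```text
time: 32.52
tcp_pos: [642.6, 184.3, 80.2]
tool_rot: [-0.494, 0.504, -0.504, 0.498]
force: [-1.0, -0.4, 6.8]
opening: 0.197
```

Emit:
jog_arm([
  [1, [0, 0, 0], [0, 0, -8]],
  [1, [0, 0, 0], [0, 0, -16]],
  [1, [0, 0, 0], [0, 0, -24]],
  [1, [0, 0, 0], [0, 0, -32]],
  [1, [0, 0, 0], [0, 0, -40]],
  [1, [0, 0, 0], [0, 0, -48]],
  [1, [0, 0, 0], [0, 0, -56]],
  [1, [0, 0, 0], [0, 0, -64]],
  [1, [0, 0, 0], [0, 0, -70]],
  [1, [0, 0, 0], [0, 0, -71]],
])

```text
time: 33.78
tcp_pos: [643.2, 183.7, 80.4]
tool_rot: [0.108, -0.697, 0.7, -0.113]
force: [7.7, -4.0, -13.9]
opening: 0.2
```

```bash
python3 -c "
from h import *
st();print(env.state()['torque'])"
```

```text
t33.8 tcp [643.2 183.7  80.4] jaw -72.0 ydir [ 0.008 -0.003 -1.   ] q7 -1.13 q1 -0.75 open 0.20 F [  7.7  -4.  -13.9]
[-0.84739785 -1.56122659  0.73649909]
```

Emit:
jog_arm([
  [0.5, [0, 0, 0], [0, 0, 0]],
  [0.5, [0, 0, 0], [0, 0, 0]],
  [0.5, [0, 0, 0], [0, 0, 0]],
  [0.5, [0, 0, 0.05], [0, 0, 0]],
  [0.5, [0, 0, 0.1], [0, 0, 0]],
  [0.5, [0, 0, 0.15], [0, 0, 0]],
  [0.5, [-0.04, 0.04, 0.18], [0, 0, 0]],
  [0.5, [-0.08, 0.09, 0.18], [0, 0, 0]],
  [0.5, [-0.12, 0.14, 0.18], [0, 0, 0]],
  [0.5, [-0.16, 0.19, 0.18], [0, 0, 0]],
])

```text
time: 35.02
tcp_pos: [485.4, 370.6, 260.8]
tool_rot: [0.108, -0.697, 0.7, -0.113]
force: [0.7, 1.0, -0.4]
opening: 0.501
```

Emit:
jog_arm([
  [0.5, [-0.04, 0.05, 0], [0, 0, 0]],
  [0.5, [-0.08, 0.1, 0], [0, 0, 0]],
  [0.5, [-0.12, 0.15, 0], [0, 0, 0]],
  [0.5, [-0.16, 0.2, 0], [0, 0, 0]],
  [0.5, [-0.2, 0.24, 0], [0, 0, 0]],
  [0.5, [-0.2, 0.24, 0], [0, 0, 0]],
])

```text
time: 35.78
tcp_pos: [280.6, 614.0, 259.9]
tool_rot: [0.111, -0.697, 0.699, -0.115]
force: [1.4, -0.0, 0.2]
opening: 0.499
```

```bash
python3 -c "
from ov import *
st()
snap('side','s19.png');snap('top','t19.png')
F=(526,-218.6,.1455)
C=lambda y:(F[0]-.145*y,F[1]+.989*y,.1455)
up=[[(a,b,c+12) for a,b,c in L] for L in CART]
I=[(F,feeder(.064)),(C(-143),up),(C(-109),up)]
draw('side','s19.png','s19c.png',I,(190,340,190,345),3.6)
draw('top','t19.png','t19c.png',I,(300,475,170,270),4)"
```

```text
t35.8 tcp [280.6 614.  259.9] jaw -71.6 ydir [ 0.006 -0.002 -1.   ] q7 -2.07 q1 -1.69 open 0.50 F [ 1.4 -0.   0.2]
```

View pics/t19.png

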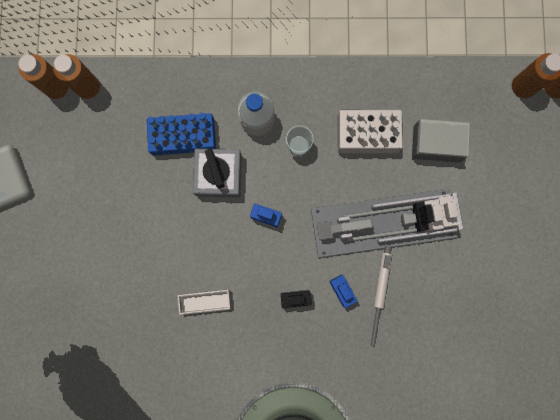

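View pics/t19c.png

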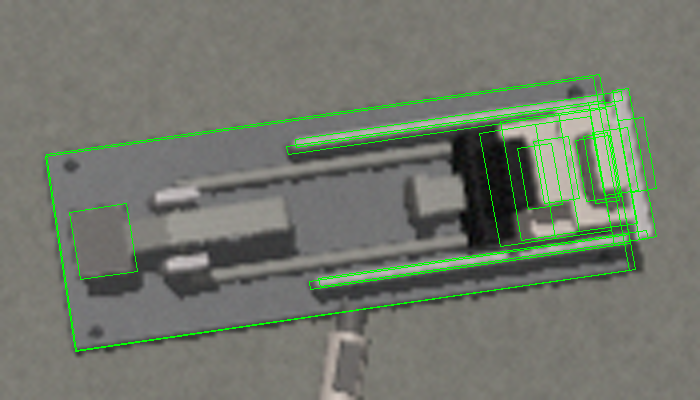

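View pics/s19c.png

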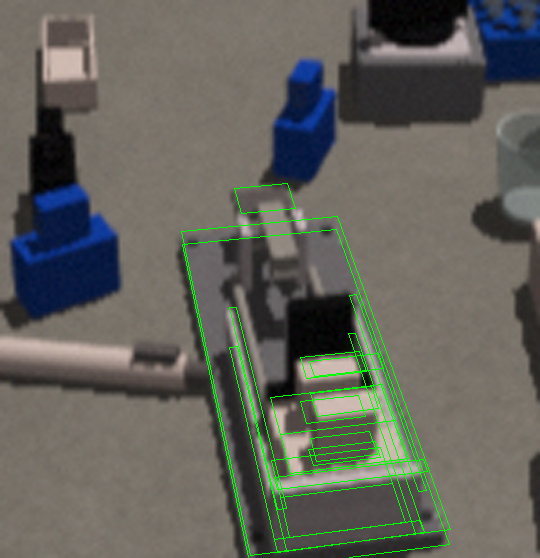

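View pics/s19.png

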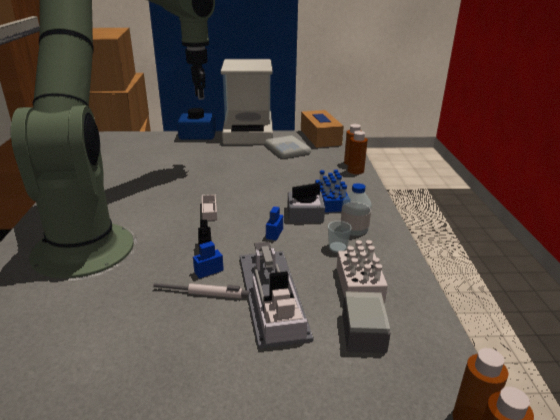

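```bash
python3 -c "
from ov import *
F=(526,-218.6,.1455)
im=cv2.imread('pics/t19.png')[185:250,390:470];cv2.imwrite('pics/t19d.png',cv2.resize(im,None,fx=8,fy=8,interpolation=2))
C=lambda y:(F[0]-.145*y,F[1]+.989*y,.1455)
for nm,p in(('handle top',C(-82)[:2]+(125,)),('blkA',C(-143)[:2]+(96,)),('blkB',C(-109)[:2]+(96,))): print(nm,(proj('top',p)-[390,185])*8,(proj('side',p)))
g=cv2.imread('pics/t19.png')[140:200,190:245];cv2.imwrite('pics/t19e.png',cv2.resize(g,None,fx=8,fy=8,interpolation=2))
"
```

```text
handle top [[321.69952358 218.42558253]] [[279.83687766 272.39859935]]
blkA [[507.4795854  198.97812502]] [[285.27391039 300.97486572]]
blkB [[388.90609985 216.23126107]] [[282.07703432 290.79724072]]
```

View pics/t19d.png

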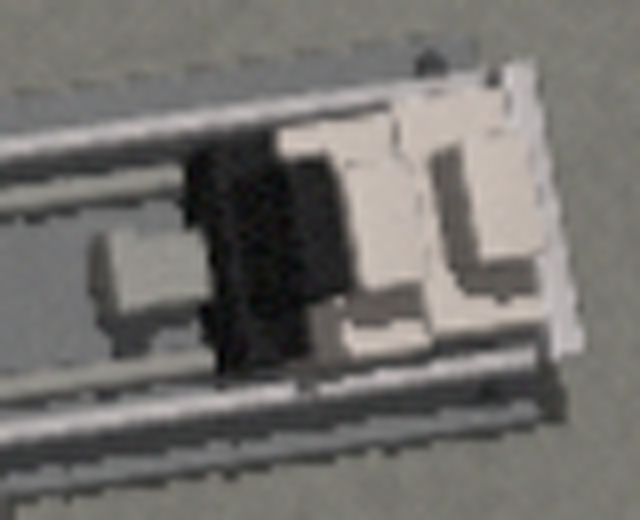

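View pics/t19e.png

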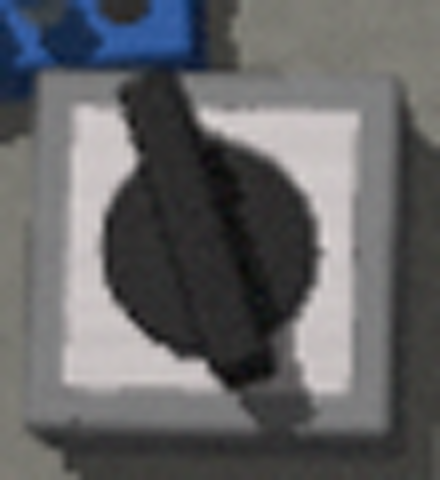

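```bash
python3 -c "
from h import *
env.job_done(); st()"
```

```text
the job is handed in; nothing more can be done
the job is handed in; nothing more can be done
```

The feeder is reloaded and I handed the job in at about 36 s of the 210 s allowed; I have no verdict back.

**What I did, in the order asked:**
1. Turned the isolator off.
2. Drew the follower back until the catch held it. Easing the gripper back against the catch showed it holding.
3. Stood the two white cartridges on the bench upright in the track. The other two were absent.
4. Pressed the paddle, and the follower closed on the row.
5. Turned the isolator back on.

One cartridge was knocked aside during the run, before I picked it up. I measured it again and then gripped it.

**Last checks:** The final pictures show both cartridges upright and packed against the end stop. The follower sits where it should for two cartridges, and the catch is back at rest. The isolator bar is at its starting ON angle, and the arm is clear of everything. The racks, bottle, beaker, trough, pipette, tip box and the blue and black look-alikes look unmoved. No check failed. The only disagreements were model outlines 1–2 pixels off in the side view, within the calibration.

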